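Lock out a UV curing station, load it and start the cure

TASK

Cure the adapters in the small UV station: before anything goes into its tray, lock the lamp out by pulling the selector knob up, turning it from yellow to the red mark and letting it drop fully into its notch, then lay every adapter that is on the table flat inside the tray. With the selector still on red, hold the red pen and nudge the tray's push plate with its end in small gentle taps until the tray is fully home against the stop hidden under the hood, and lay the pen back on the table. Once the tray is home, pull the knob up again, turn it to the blue mark and let it drop fully into its notch, then press the white, the yellow and the green key fully down in that order, one at a time; leave the other things on the table where they are.

Things in the scene. Friction and masses are not known exactly. Their poses are not given: they have to be found in the camera images.
- station: fixed white UV curing station. Origin: table level, lane centreline, plane of the hood's front face; x runs along the lane into the hood (away from the robot), y to the left, z up. Control pod on the right: x -90 to +62, y -93 to -232 mm, face 50 mm up, keys at its near side, selector at its far side. Takes up x -150 to +115, y -232 to +93 mm
- hood_mouth (a point): lane centre at the hood's front face, on the aluminium bed (8 mm above the table). Bed x -150 to +115, y -85 to +85 mm; two guide rails, inner faces y = +-67.5 mm, tops 18 mm above the table. Lamp hood from x = 0 to 115 mm, y -93 to +93, top 77 mm above the table, its mouth 34 mm high above the bed
- tray: loose aluminium curing tray, 0.2 to 0.45 kg, sliding on the bed between the rails, pulled out in front of the hood. Origin: middle of the floor's underside; x into the hood. Floor 80 x 132 mm (x, y), 4 mm thick, lip 3 mm thick reaching 10 mm above the underside. Up to four adapters lie in one row along y, 30 mm apart, each with its length along x
- push_plate (a point): middle of the near face of the tray's upright push plate, 68.5 mm before the tray's origin; the plate is 50 mm wide and from 21 mm below to 13 mm above this point, with a black rubber pad
- tray_switch (a joint): travel of a soft sprung plunger (0.25 N) on the hidden stop under the hood: 0 while the tray is away, 0.005 m when the tray is fully home on the stop. The stop differs from start to start: the tray has 80 to 115 mm to travel; at the stop the push plate still stands 25 to 50 mm outside the hood, and the pushing force rises sharply (sliding alone takes 1 to 3 N)
- adapter1: blue fibre adapter, may be absent: a 26 x 10 x 13 mm block along its x (from x = -10 to +16 mm) with a 3 mm thick, 22 mm wide cross flange at x = +2 to +5 mm; about 20 g; origin on its underside, z up as it lies. Pick it by its two end faces (26 mm apart, middle at x = +3 mm)
- adapter2: green fibre adapter, may be absent: a 26 x 10 x 13 mm block along its x (from x = -10 to +16 mm) with a 3 mm thick, 22 mm wide cross flange at x = +2 to +5 mm; about 20 g; origin on its underside, z up as it lies. Pick it by its two end faces (26 mm apart, middle at x = +3 mm)
- adapter3: green fibre adapter, may be absent: a 26 x 10 x 13 mm block along its x (from x = -10 to +16 mm) with a 3 mm thick, 22 mm wide cross flange at x = +2 to +5 mm; about 20 g; origin on its underside, z up as it lies. Pick it by its two end faces (26 mm apart, middle at x = +3 mm)
- adapter4: blue fibre adapter, may be absent: a 26 x 10 x 13 mm block along its x (from x = -10 to +16 mm) with a 3 mm thick, 22 mm wide cross flange at x = +2 to +5 mm; about 20 g; origin on its underside, z up as it lies. Pick it by its two end faces (26 mm apart, middle at x = +3 mm)
- fault_pen: red pen-shaped fault tester lying on the table in front of the pod, 20 mm wide (x), 140 mm long (y), 20 mm high, blunt ends, 60 g; origin at the middle of its underside
- selector (a joint): turn of the lamp selector: 0 = locked (pointer at the red dot, left), 0.7 = standby (yellow, middle; it starts here), 1.4 rad = cure (blue, right); grows clockwise seen from above, end stops at -0.05 and 1.45. A cross pin under the knob sits in a notch at each mark (about +-0.06 rad play) and the knob turns only while pulled up
- selector_lift (a joint): how far the selector is pulled up: 0 = down in a notch, over about 0.008 m the pin is clear of the notches and it turns freely, 0.013 m = top. Sprung down, 5 N at rest, about 7.5 N at the top; let go between marks it stays up at about 0.0075 m on the notched ring
- selector_grip (a point): middle of the selector's black bar handle, 86 mm above the table when down; the bar is 44 mm long along the point's x (x points to the mark), 14 mm thick along its y, and reaches from 18 mm below the point to 10 mm above it; under it a disc 37 mm across, its top 19 mm below the point
- key_white (a joint): travel of the white timer-reset key (left end of the row): 0 up, 0.006 m fully down; sprung, about 4 N to bottom out, springs back
- key_yellow (a joint): travel of the yellow arm key (middle of the row): 0 up, 0.006 m fully down; sprung, about 4 N to bottom out, springs back
- key_green (a joint): travel of the green start key (right end of the row): 0 up, 0.006 m fully down; sprung, about 4 N to bottom out, springs back
- key_white_top (a point): centre of the top of the white key: round, 20 mm across, in a black collar; pressed straight down, key spacing 42 mm, tops about 68 mm above the table
- key_yellow_top (a point): centre of the top of the yellow key: round, 20 mm across, in a black collar; pressed straight down, key spacing 42 mm, tops about 68 mm above the table
- key_green_top (a point): centre of the top of the green key: round, 20 mm across, in a black collar; pressed straight down, key spacing 42 mm, tops about 68 mm above the table
- wipes_tub: bystander: tub with orange lid, 64 mm across, 72 mm high; origin at the middle of its underside
- solder_tin: bystander: round grey tin, 62 mm across, 24 mm high; origin under the middle
- tag_roll: bystander: white roll of tape, 52 mm across, 25 mm high; origin under the middle

How it is judged:
By the outcome, as a careful person would: the job done as asked, in the order asked, and still so for the second after the job is handed in, with the robot touching nothing.
Of adapter1, adapter2, adapter3, adapter4 only 2 to 4 are there at a start; the rules pass over those that are not, and their reading is None.
At some moment in a run one of fault_pen may be knocked a few centimetres aside while the robot is not near it.
Once in a run the grip may slacken for a moment while it holds something.
It also fails if it takes over 208 s, if anything falls off the work surface, if the arm or the gripper's body presses on something with over 40 N, if the wrist force passes 120 N, or if a joint passes its speed limit or range.

ROBOT

A 6-joint arm with a two-finger parallel gripper is mounted at the origin on a cart in front of the work surface, level with it; the furniture and walls round the work are solid. World frame = base frame: x ahead of the robot, y to its left, z up, the work surface at z = 0. Lengths are in m, angles in rad, forces in N, time in s.
With the tool pointing down it reaches from about 0.25 to 0.725 m from the base axis. Payload 4 kg.
Tool frame: the origin (TCP) lies at the very end of the fingers, on their centre line; the grasp point (between the pads) lies bot.grasp_offset behind it (bot.grasp_offset is the distance from the TCP to the grasp point, in m); z points along the fingers, y is the direction in which the jaws open and shut (so a half turn about z gives the same grasp; the last joint's range is limited). The gripper opens to 85 mm and grips with 20 to 120 N. Pads are 22 mm wide; open, the fingers measure 114 mm over their backs; the gripper's body (76 mm by 85 mm) begins 54 mm behind the grasp point. The pads swing forward as they close: fully open they stand 13 mm farther back than shut.
Start: joints at [0, 0.241, 0.005, 1.335, 0, 1.571], TCP at [0.5, -0, 0.231] pointing down, gripper open.
Joint ranges: [-2.72, 2.72], [-1.05, 1.87], [-1.09, 1.28], [-1.99, 2.15], [-1.42, 1.44], [-3.14, 3.14]. Speed limits (rad/s): [2.79, 2.79, 3.14, 3.14, 3.14, 3.14].

INTERFACE

Orientations are given as a unit quaternion [x, y, z, w].
In Python, from workcell import bot gives the robot as it stands. The module is installed in compiled form; this text tells all that it offers.
- The arm moves only by the shell command python3 -m jog 'ROWS' [OPENING]. ROWS is JSON, a list that holds one entry, the list of rows, each a list of 6 numbers: the shift along the tool's x, y, z in m, then the turn, a rotation vector about the tool's x, y, z in degrees. In form: [[[dx, dy, dz, wx, wy, wz], ...]]. A call has 1 to 12 rows; each row shifts and turns the pose as measured when the row begins, along the tool's axes as they then stand; what a row does not reach is not made up. A row lasts 1/8 s, in which the tool goes at most 62.5 mm and 10.7 degrees, less where a joint would pass 70% of its speed; a pose out of reach is approached as far as the arm can. A call is refused whole if a number of a shift passes 0.0625 or a number of a turn 10.7, either way. A call with a gripper value outside its range is refused whole. OPENING is the finger opening in m, from 0 to 0.0854, set as the call begins (- or left out, the last holds). The fingers move at their own pace and stop on an object; the grip force is fixed at half the most. Time passes only in rows, so rows that do not move let the fingers close. It gives the time, the measured TCP pose, the force and the opening at its end, in the units of the state.
- bot.get_obs(): the state, without advancing time (a new reading comes with each control period).
- bot.camera(name): name is "scene" or "side" or "wrist"; returns a dict with "pixels" (420x560x3 uint8, red, green, blue), "fx", "fy", "cx", "cy" (pixels), "rvec" (rotation vector, rad) and "tvec" (3), from world to camera coordinates, as OpenCV has them. Camera axes: x right, y down, z forward; pixel columns grow to the right and rows downward; lengths in m; the calibration is good to about 2 mm. A picture is of the moment at which its call begins. There is no depth.
- bot.job_done(): hands the job in, once; it reports no verdict.
The state is a dict: "clock": time; "joint_pos": joint angles; "joint_vel": joint speeds; "tau": joint torques, N m; "eef_pos": TCP position; "tool_rot": TCP orientation; "ft_force": force on the tool from outside, world axes, zero at the start; "ft_torque": the same for the moment, N m; "grip_width": finger opening in m.
Only numpy, scipy, OpenCV 4.12 (cv2) and the standard library are available. Lean on these libraries where they do the work, as an engineer would, in place of code of your own. Each camera call takes 0.05 s, during which the arm holds its last target. There are 200 camera calls.

## Working session

There is one attempt and no reset: what is moved stays moved. The work goes in short steps, Python scripts to look and compute and a shell command to move; the robot and the scene stay as the last step left them, time stands still between calls to the robot, and variables do not carry over. Pictures are saved under pics/ and viewed, on a budget of 14 in all, crops included, one or two more only if the job needs it, and the job is handed in when it is done.

```bash
mkdir -p pics; cat > h.py <<'E'
import numpy as np, cv2
from scipy.spatial.transform import Rotation as R
from workcell import bot
def snap(cam,name,crop=None,scale=1):
    c=bot.camera(cam); np.savez('pics/'+name+'.npz',**{k:np.array(v) for k,v in c.items()})
    p=c['pixels'][:,:,::-1]
    if crop: x0,y0,x1,y1=crop; p=p[y0:y1,x0:x1]
    if scale!=1: p=cv2.resize(p,None,fx=scale,fy=scale,interpolation=cv2.INTER_CUBIC)
    cv2.imwrite('pics/'+name+'.png',p)
def ray(name,u,v,z):
    c=np.load('pics/'+name+'.npz'); M=cv2.Rodrigues(c['rvec'])[0]; t=c['tvec'].ravel()
    d=M.T@np.array([(u-c['cx'])/c['fx'],(v-c['cy'])/c['fy'],1.]); o=-M.T@t
    return o+d*(z-o[2])/d[2]
def proj(name,P):
    c=np.load('pics/'+name+'.npz'); K=np.array([[c['fx'],0,c['cx']],[0,c['fy'],c['cy']],[0,0,1]],float)
    return cv2.projectPoints(np.array(P,float).reshape(-1,1,3),c['rvec'],c['tvec'],K,None)[0].reshape(-1,2)
def st():
    o=bot.get_obs(); r=R.from_quat(o['tool_rot']).as_matrix()
    print('t',round(o['clock'],2),'p',np.round(o['eef_pos'],4),'F',np.round(o['ft_force'],1),'w',round(o['grip_width'],4)); print('x',np.round(r[:,0],3),'y',np.round(r[:,1],3),'z',np.round(r[:,2],3),'q6',np.round(o['joint_pos'],2)); return o,r
E
python3 - <<'E'
from h import *
st(); print(bot.grasp_offset)
for c in('scene','side','wrist'):
    snap(c,c+'0',scale=1.42)
    d=np.load(f'pics/{c}0.npz'); print(c,-cv2.Rodrigues(d['rvec'])[0].T@d['tvec'].ravel(),d['fx'])
E
```

```text
t 0.0 p [0.4994 0.     0.2304] F [ 0.4  0.5 -0.4] w 0.0854
x [-0.  1. -0.] y [ 1.     0.    -0.002] z [-0.002 -0.    -1.   ] q6 [ 0.    0.24  0.    1.34 -0.    1.57]
0.0187
scene [0.07941463 0.46908048 0.8875583 ] 429.18481415239927
side [ 0.24512498 -0.94659679  0.50793785] 402.371834866757
wrist [0.49870563 0.07486573 0.37286063] 300.28363840546734
```

View pics/scene0.png

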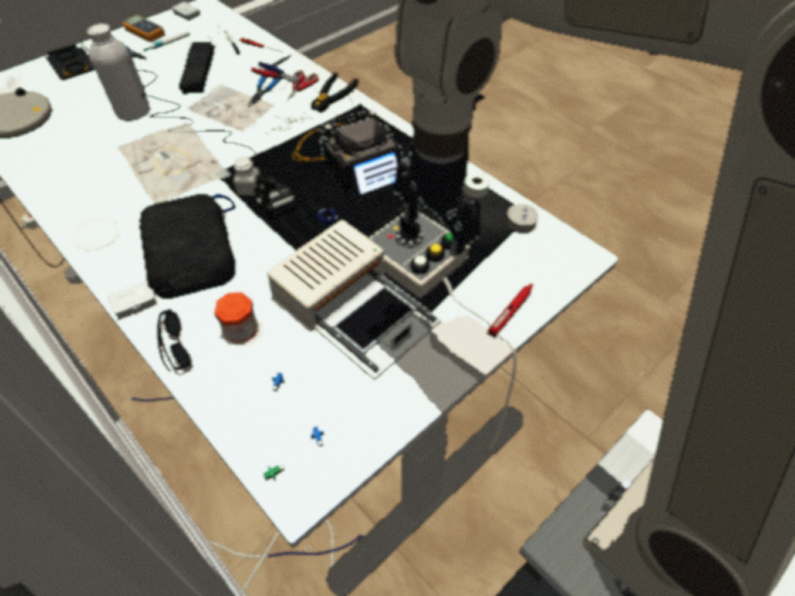

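View pics/side0.png

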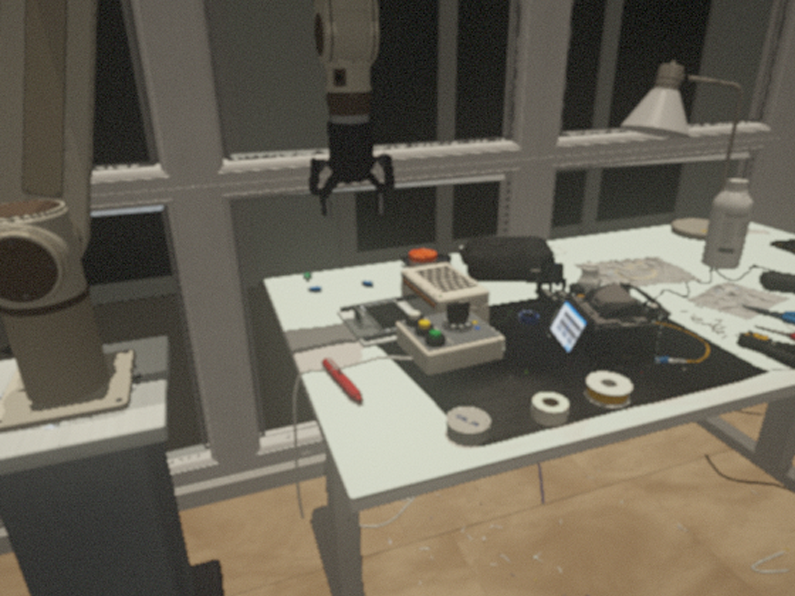

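View pics/wrist0.png

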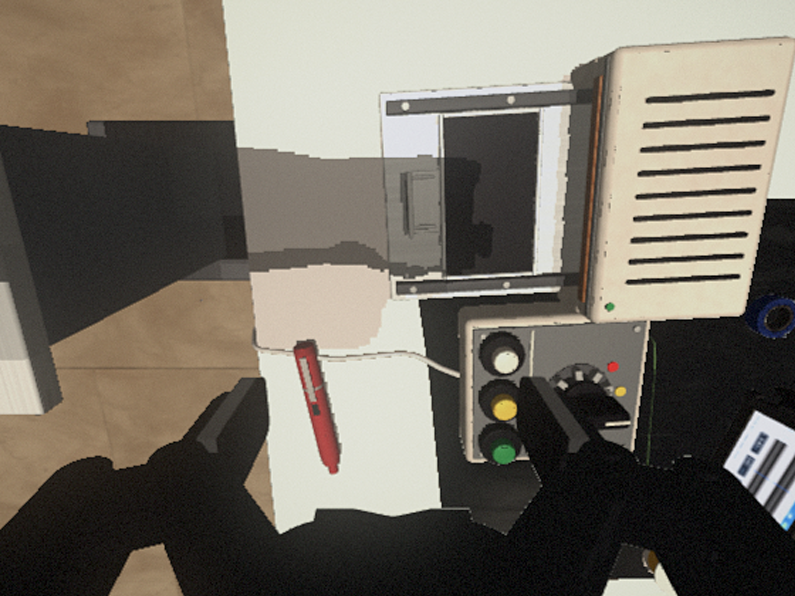

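Wrist view, in 1.42x pixels: bed corners (381,95) and (397,298), keys at (506,361), (505,408) and (503,453), and the pen from (305,345) to (334,468). Scene view: blue adapters at (278,381) and (317,435), a green one at (273,472), and the tub at (235,315).

```bash
python3 - <<'E'
from h import *
def r(n,u,v,z): return np.round(ray(n,u/1.42,v/1.42,z),4)
for n,u,v,z in [('bedL',381,95,.008),('bedR',397,298,.008),('white',507,361,.068),('yel',505,408,.068),('green',503,453,.068),('pen1',305,343,.01),('pen2',334,470,.01),('plateL',402,172,.034),('plateR',410,237,.034),('trayNL',442,115,.018),('trayNR',445,276,.018),('trayFL',538,113,.018),('trayFR',533,273,.018),('reddot',613,367,.05),('yeldot',621,391,.05),('hoodFR',585,318,.0),('hoodtopL',618,47,.077),('hoodtopFR',740,318,.077),('hoodtopFL',793,40,.077),('podNL',466,320,.05),('podNR',470,462,.05),('podFL',648,322,.05)]:
    print(n,r('wrist0',u,v,z))
c=np.load('pics/scene0.npz')['pixels']; h=cv2.cvtColor(c,cv2.COLOR_RGB2HSV)
for nm,lo,hi in [('blue',(100,120,60),(125,255,255)),('green',(45,100,40),(85,255,255))]:
    m=cv2.inRange(h,lo,hi); n,l,s,ce=cv2.connectedComponentsWithStats(m)
    for i in range(1,n):
        if s[i,4]>8:
            ys,xs=np.where(l==i); P=np.array([ray('scene0',a,b,.007)[:2] for a,b in zip(xs,ys)]); w,V=np.linalg.eigh(np.cov(P.T)) 
            print(nm,s[i,4],np.round(ce[i]),np.round(P.mean(0),4),'ang',np.round(np.degrees(np.arctan2(V[1,1],V[0,1]))),np.round(np.sqrt(w)*1e3,1))
print('tub',ray('scene0',235/1.42,310/1.42,.072))
E
```

```text
bedL [0.4894 0.1305 0.008 ]
bedR [ 0.5025 -0.0346  0.008 ]
white [ 0.588 -0.068  0.068]
yel [ 0.5897 -0.1096  0.068 ]
green [ 0.5914 -0.1525  0.068 ]
pen1 [ 0.4181 -0.0773  0.01  ]
pen2 [ 0.4392 -0.2163  0.01  ]
plateL [0.5057 0.0732 0.034 ]
plateR [0.5124 0.0238 0.034 ]
trayNL [0.5364 0.115  0.018 ]
trayNR [ 0.5434 -0.012   0.018 ]
trayFL [0.6098 0.1164 0.018 ]
trayFR [ 0.6183 -0.0093  0.018 ]
reddot [ 0.6818 -0.0817  0.05  ]
yeldot [ 0.692  -0.1041  0.05  ]
hoodFR [ 0.6767 -0.0562  0.    ]
hoodtopL [0.6366 0.1468 0.077 ]
hoodtopFR [ 0.7536 -0.029   0.077 ]
hoodtopFL [0.7426 0.1505 0.077 ]
podNL [ 0.5575 -0.0404  0.05  ]
podNR [ 0.5681 -0.1755  0.05  ]
podFL [ 0.7038 -0.042   0.05  ]
blue 17 [184.  57.] [ 1.3499 -0.2403] ang 130.0 [ 2.8 13. ]
blue 24 [192.  58.] [ 1.3216 -0.2583] ang 114.0 [ 3.3 15.3]
blue 74 [263. 112.] [ 0.9166 -0.2475] ang 76.0 [ 3.4 30.1]
blue 32 [195. 267.] [0.5956 0.2523] ang 127.0 [3.4 5.3]
blue 36 [223. 305.] [0.4738 0.2661] ang 158.0 [3.2 5.2]
green 33 [316. 167.] [ 0.6312 -0.1941] ang 114.0 [4.6 6.6]
green 47 [191. 332.] [0.4704 0.3539] ang 82.0 [3.1 5.8]
tub [0.71468545 0.24228797 0.072     ]
```

```bash
python3 -m jog '[[[-0.04,0.026,-0.006,0,0,0],[-0.04,0.026,-0.006,0,0,0],[-0.04,0.026,-0.006,0,0,0],[-0.04,0.026,-0.006,0,0,0],[-0.03,0.026,-0.006,0,0,0],[0,0,0,0,0,0]]]'; python3 - <<'E'
from h import *
st(); snap('wrist','w1',scale=1.42)
E
```

```text
clock: 0.9
eef_pos: [0.632, -0.1944, 0.2566]
tool_rot: [0.706, 0.708, -0.002, -0.004]
ft_force: [0.1, -0.4, 1.1]
grip_width: 0.0851
t 0.9 p [ 0.632  -0.1944  0.2566] F [ 0.1 -0.4  1.1] w 0.0851
x [-0.003  1.     0.002] y [ 1.     0.003 -0.008] z [-0.008  0.002 -1.   ] q6 [-0.3   0.59  0.59  1.58 -0.    1.27]
```

View pics/w1.png

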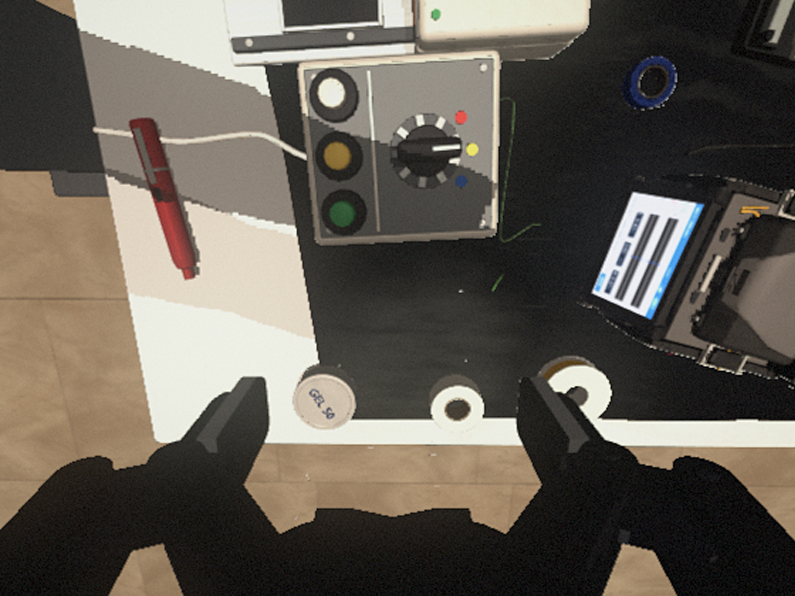

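w1 shows the whole pod: dots red (461,117), yellow (473,150) and blue (461,182); keys (331,93), (339,155) and (343,212); knob bar centred near (427,150); pen (143,120)–(190,275).

```bash
python3 - <<'E'
from h import *
from scipy.optimize import least_squares
def r(u,v,z): return ray('w1',u/1.42,v/1.42,z)[:2]
red,yel,blu=r(461,117,.05),r(473,150,.05),r(461,182,.05)
k=[r(331,93,.068),r(339,155,.068),r(343,212,.068)]
print('keys',np.round(k,4)); 
# circle center through dots: equal radius, angles -.7,0,.7
def f(p): return np.concatenate([np.array([p[0]+p[2]*np.cos(p[3]+a),p[1]+p[2]*np.sin(p[3]+a)])-d for a,d in zip((.7,0,-.7),(red,yel,blu))])
s=least_squares(f,[.65,-.12,.04,0]); print('sel',np.round(s.x,4),np.degrees(s.x[3]),np.round(s.fun*1e3,1))
print('bar mid',r(427,149,.096),'ends',r(391,150,.096),r(462,149,.096))
print('pod',[np.round(r(*q,.05),4) for q in ((300,63),(498,52),(497,236),(318,242))])
print('rail',r(232,62,.0),r(415,55,0.0),'pen',r(143,119,.012),r(190,277,.012))
E
```

```text
keys [[ 0.586  -0.0674]
 [ 0.5903 -0.1089]
 [ 0.592  -0.1501]]
sel [ 0.6544 -0.106   0.0369  0.0492] 2.8197891192969604 [ 0.2 -0.  -0.4  0.2  0.2 -0.2]
bar mid [ 0.65290415 -0.10584255] ends [ 0.62879578 -0.10655045] [ 0.6763165  -0.10576895]
pod [array([ 0.5615, -0.0447]), array([ 0.7057, -0.0373]), array([ 0.715 , -0.1705]), array([ 0.5685, -0.1761])]
rail [ 0.49446672 -0.03324947] [ 0.64756435 -0.02777466] pen [ 0.4188025  -0.07888031] [ 0.4399738  -0.21567316]
```

```bash
python3 -m jog '[[[0.044,0.011,0.04,0,0,0],[0.044,0.011,0.04,0,0,0],[0,0,0.02,0,0,-10.5],[0,0,0.02,0,0,-10.5],[0,0,0,0,0,-10.5],[0,0,0,0,0,-10.5],[0,0,0,0,0,-10.5],[0,0,0,0,0,-10.5],[0,0,0,0,0,-10.5],[0,0,0,0,0,-10.5],[0,0,0,0,0,-9],[0,0,0,0,0,0]]]' 0.045; python3 -c "
from h import *
st()"
```

```text
clock: 2.45
eef_pos: [0.6383, -0.0854, 0.1349]
tool_rot: [-0.047, 0.999, 0.004, -0.009]
ft_force: [-0.7, 0.3, 0.0]
grip_width: 0.0449
t 2.45 p [ 0.6383 -0.0854  0.1349] F [-0.7  0.3  0. ] w 0.0449
x [-0.995 -0.095  0.018] y [-0.095  0.995  0.009] z [-0.019  0.007 -1.   ] q6 [-0.14  0.59  0.29  1.29  0.   -0.23]
```

```bash
cat >> h.py <<'E'
def go(x,y,z,yaw,q=True):
    o,r=(st() if q else (bot.get_obs(),None)); r=R.from_quat(o['tool_rot']).as_matrix()
    c,s=np.cos(np.radians(yaw)),np.sin(np.radians(yaw)); T=np.array([[c,s,0],[s,-c,0],[0,0,-1.]])
    print('shift',np.round(r.T@(np.array([x,y,z])-o['eef_pos']),4),'rot',np.round(np.degrees(R.from_matrix(r.T@T).as_rotvec()),1))
E
python3 -c "
from h import *
go(.654,-.106,.12,183.2)"
```

```text
t 2.45 p [ 0.6383 -0.0854  0.1349] F [-0.7  0.3  0. ] w 0.0449
x [-0.995 -0.095  0.018] y [-0.095  0.995  0.009] z [-0.019  0.007 -1.   ] q6 [-0.14  0.59  0.29  1.29  0.   -0.23]
shift [-0.014  -0.0221  0.0144] rot [ 0.5 -1.   2.2]
```

```bash
python3 -m jog '[[[-0.014,-0.022,0.014,0.5,-1,2.2],[0,0,0,0,0,0]]]'; python3 - <<'E'
from h import *
go(.654,-.106,.070,183.2); snap('wrist','w2',scale=1.42)
E
```

```text
clock: 2.7
eef_pos: [0.6541, -0.1059, 0.1198]
tool_rot: [-0.026, 1.0, -0.0, 0.0]
ft_force: [-0.6, 1.1, -0.1]
grip_width: 0.0448
t 2.7 p [ 0.6541 -0.1059  0.1198] F [-0.6  1.1 -0.1] w 0.0448
x [-0.999 -0.052 -0.   ] y [-0.052  0.999 -0.001] z [ 0.    -0.001 -1.   ] q6 [-0.16  0.62  0.3   1.25 -0.   -0.21]
shift [ 0.0002 -0.      0.0498] rot [-0.   0.  -0.2]
```

View pics/w2.png

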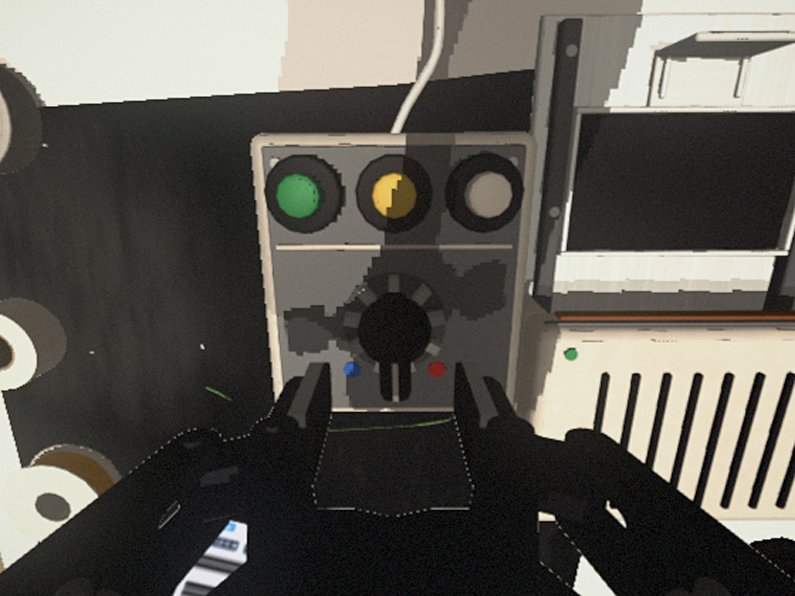

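w2: the bar pointer (395,385) lies centred between the fingers (about 315 and 470) and parallel to them. I'll go down and grip.

```bash
python3 -m jog '[[[0,0,0.025,0,0,0],[0,0,0.024,0,0,0],[0,0,0,0,0,0]]]'; python3 -m jog '[[[0,0,0,0,0,0],[0,0,0,0,0,0],[0,0,0,0,0,0]]]' 0.0; python3 -c "
from h import *
st()"
```

```text
clock: 3.12
eef_pos: [0.6547, -0.1056, 0.0711]
tool_rot: [-0.025, 1.0, 0.0, 0.001]
ft_force: [-0.3, -0.0, 0.4]
grip_width: 0.0447
clock: 3.5
eef_pos: [0.6555, -0.1054, 0.073]
tool_rot: [-0.024, 1.0, 0.0, 0.002]
ft_force: [0.9, -0.9, -6.2]
grip_width: 0.0131
t 3.5 p [ 0.6555 -0.1054  0.073 ] F [ 0.9 -0.9 -6.2] w 0.0131
x [-0.999 -0.049 -0.004] y [-0.049  0.999  0.   ] z [ 0.004  0.001 -1.   ] q6 [-0.16  0.66  0.24  1.15  0.   -0.21]
```

```bash
python3 -m jog '[[[0,0,-0.005,0,0,0],[0,0,-0.005,0,0,0],[0,0,0,0,0,0],[0,0,0,0,0,0]]]'; python3 -c "
from h import *
st()"
```

```text
clock: 4.0
eef_pos: [0.6555, -0.1054, 0.0819]
tool_rot: [-0.024, 1.0, 0.0, 0.001]
ft_force: [1.1, -0.5, -7.2]
grip_width: 0.0127
t 4.0 p [ 0.6555 -0.1054  0.0819] F [ 1.1 -0.5 -7.2] w 0.0127
x [-0.999 -0.049 -0.003] y [-0.049  0.999  0.   ] z [ 0.003  0.001 -1.   ] q6 [-0.16  0.65  0.25  1.17  0.   -0.21]
```

```bash
python3 -m jog '[[[0,0,0,0,0,-8],[0,0,0,0,0,-8],[0,0,0,0,0,-8],[0,0,0,0,0,-8],[0,0,0,0,0,-8],[0,0,0,0,0,0],[0,0,0,0,0,0]]]'; python3 -c "
from h import *
go(.6555,-.1054,.082,223.2)"
```

```text
clock: 4.88
eef_pos: [0.6556, -0.1053, 0.0803]
tool_rot: [-0.374, 0.928, 0.0, 0.001]
ft_force: [1.6, -1.0, -7.4]
grip_width: 0.0126
t 4.88 p [ 0.6556 -0.1053  0.0803] F [ 1.6 -1.  -7.4] w 0.0126
x [-0.721 -0.693 -0.002] y [-0.693  0.721 -0.001] z [ 0.002  0.001 -1.   ] q6 [-0.16  0.65  0.25  1.16  0.   -0.93]
shift [ 0.0001 -0.     -0.0017] rot [-0.   0.1  0.7]
```

```bash
python3 -m jog '[[[0,0,0.005,0,0,0.5],[0,0,0.005,0,0,0],[0,0,0,0,0,0]]]'; python3 -c "
from h import *
st()"
```

```text
clock: 5.25
eef_pos: [0.6556, -0.1052, 0.0733]
tool_rot: [-0.368, 0.93, -0.0, 0.002]
ft_force: [0.2, 0.5, -6.4]
grip_width: 0.0128
t 5.25 p [ 0.6556 -0.1052  0.0733] F [ 0.2  0.5 -6.4] w 0.0128
x [-0.729 -0.685 -0.004] y [-0.685  0.729 -0.002] z [ 0.004  0.001 -1.   ] q6 [-0.16  0.66  0.24  1.15  0.   -0.91]
```

```bash
python3 -m jog '[[[0,0,0.004,0,0,0],[0,0,0,0,0,0]]]'; python3 -m jog '[[[0,0,0,0,0,0],[0,0,0,0,0,0],[0,0,0,0,0,0]]]' 0.05;  python3 -m jog '[[[0,0,-0.03,0,0,0],[0,0,-0.03,0,0,0],[0,0,-0.03,0,0,0],[0,0,0,0,0,0]]]'; python3 - <<'E'
from h import *
st(); snap('wrist','w3',scale=1.42)
E
```

```text
clock: 5.5
eef_pos: [0.6556, -0.1053, 0.0732]
tool_rot: [-0.368, 0.93, -0.001, 0.003]
ft_force: [-0.7, 0.3, -5.9]
grip_width: 0.0124
clock: 5.88
eef_pos: [0.6571, -0.1056, 0.0743]
tool_rot: [-0.368, 0.93, -0.002, 0.005]
ft_force: [-0.2, -0.5, 0.1]
grip_width: 0.0499
clock: 6.38
eef_pos: [0.6566, -0.1057, 0.1658]
tool_rot: [-0.367, 0.93, -0.002, 0.004]
ft_force: [0.0, -0.5, -0.1]
grip_width: 0.0496
t 6.38 p [ 0.6566 -0.1057  0.1658] F [ 0.  -0.5 -0.1] w 0.0496
x [-0.73  -0.683 -0.007] y [-0.683  0.73  -0.006] z [ 0.009 -0.    -1.   ] q6 [-0.16  0.6   0.38  1.34  0.   -0.91]
```

View pics/w3.png

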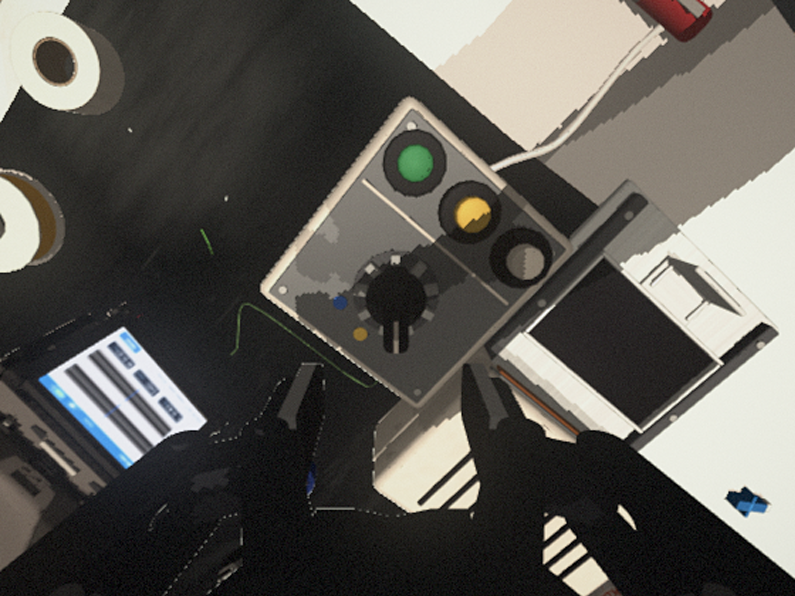

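w3: the pointer (395,330) now covers the red mark; yellow (360,334) and blue (340,302) are uncovered. On to the adapters.

```bash
python3 -m jog '[[[-0.017,0.054,-0.015,0,0,0],[-0.017,0.054,-0.015,0,0,0],[-0.017,0.054,-0.015,0,0,0],[-0.017,0.054,-0.015,0,0,0],[-0.017,0.054,-0.015,0,0,0],[-0.017,0.054,-0.015,0,0,0],[0,0,0,0,0,10.5],[0,0,0,0,0,10.5],[0,0,0,0,0,10.5],[0,0,0,0,0,10.5],[0,0,0,0,0,10.5],[0,0,0,0,0,10.5]]]' 0.05; python3 -m jog '[[[0,0,0,0,0,10.5],[0,0,0,0,0,10.5],[0,0,0,0,0,10.5],[0,0,0,0,0,10.5],[0,0,0,0,0,10.5],[0,0,0,0,0,10.5],[0,0,0,0,0,0]]]'; python3 -c "
from h import *
go(.51,.2,.26,93.2)"
```

```text
clock: 7.92
eef_pos: [0.4963, 0.2093, 0.2352]
tool_rot: [0.188, 0.982, -0.005, -0.011]
ft_force: [-0.8, 0.3, -1.3]
grip_width: 0.0499
clock: 8.8
eef_pos: [0.4914, 0.2073, 0.2231]
tool_rot: [0.682, 0.731, -0.019, -0.011]
ft_force: [-0.5, -0.6, -0.3]
grip_width: 0.0497
t 8.8 p [0.4914 0.2073 0.2231] F [-0.5 -0.6 -0.3] w 0.0497
x [-0.07   0.997 -0.011] y [ 0.997  0.07  -0.043] z [-0.042 -0.014 -0.999] q6 [0.4  0.35 0.13 1.4  0.   1.9 ]
shift [-0.0089  0.0164 -0.0376] rot [-2.5  0.6  0.8]
```

```bash
python3 -m jog '[[[-0.009,0.016,-0.037,-2.5,0.6,0.8],[0,0,0,0,0,0]]]'; python3 - <<'E'
from h import *
st(); snap('wrist','w4',scale=1.42)
c=np.load('pics/w4.npz')['pixels']; h=cv2.cvtColor(c,cv2.COLOR_RGB2HSV)
for nm,lo,hi in [('blue',(98,120,40),(125,255,255)),('green',(45,100,30),(88,255,255))]:
    m=cv2.inRange(h,lo,hi); m=cv2.morphologyEx(m,cv2.MORPH_CLOSE,np.ones((3,3))); n,l,s,ce=cv2.connectedComponentsWithStats(m)
    for i in range(1,n):
        if s[i,4]>40:
            ys,xs=np.where(l==i); P=np.array([ray('w4',a,b,.009)[:2] for a,b in zip(xs,ys)]); w,V=np.linalg.eigh(np.cov(P.T))
            print(nm,s[i,4],np.round(ce[i]*1.42),np.round(P.mean(0),4),'ang',np.round(np.degrees(np.arctan2(V[1,1],V[0,1])),1),np.round(np.sqrt(w)*1e3,1))
E
```

```text
clock: 9.05
eef_pos: [0.5091, 0.1996, 0.2577]
tool_rot: [0.685, 0.729, -0.002, -0.0]
ft_force: [-0.4, 0.2, 0.8]
grip_width: 0.0502
t 9.05 p [0.5091 0.1996 0.2577] F [-0.4  0.2  0.8] w 0.0502
x [-0.062  0.998 -0.002] y [ 0.998  0.062 -0.003] z [-0.003 -0.002 -1.   ] q6 [ 0.37  0.33  0.19  1.44 -0.    1.88]
blue 94 [352. 174.] [0.4681 0.2681] ang 176.8 [2.6 5. ]
blue 151 [491. 201.] [0.5929 0.2529] ang 124.5 [3.5 6.4]
green 181 [357.  64.] [0.4688 0.3545] ang 80.2 [3.3 6.6]
```

View pics/w4.png

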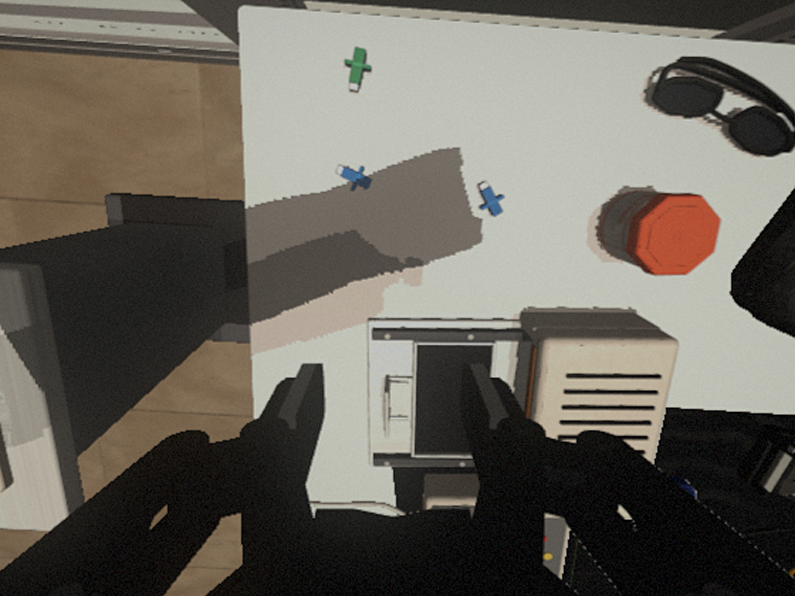

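```bash
python3 - <<'E'
from h import *
c=np.load('pics/w4.npz')['pixels'][:,:,::-1]
z=lambda x,y:cv2.resize(c[y-25:y+25,x-25:x+25],None,fx=5.2,fy=5.2,interpolation=cv2.INTER_CUBIC)
cv2.imwrite('pics/z4.png',np.hstack([z(252,47),z(249,124),z(345,140)]))
E
```

```text
(no output)
```

View pics/z4.png

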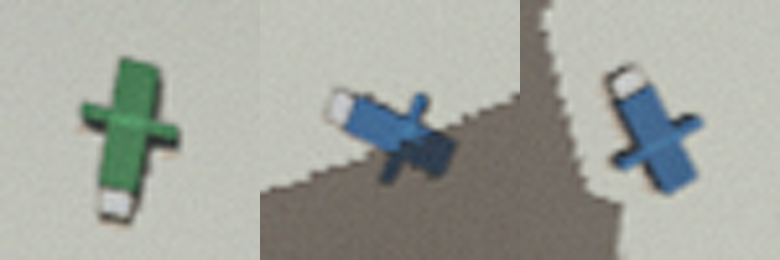

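```bash
python3 - <<'E'
from h import *
for n,(cx,cy),a,b in [('G',(252,47),(138,62),(118,190)),('B2',(249,124),(92,108),(180,160)),('B1',(345,140),(120,90),(160,188))]:
    P=[ray('w4',cx-25+u/5.2-.5,cy-25+v/5.2-.5,.013)[:2] for u,v in(a,b)]; d=P[1]-P[0]
    print(n,np.round((P[0]+P[1])/2,4),'len',np.round(np.linalg.norm(d),4),'ang',np.degrees(np.arctan2(d[1],d[0])))
# tray
r=lambda u,v,z:np.round(ray('w4',u/1.42,v/1.42,z)[:2],4)
print('bed',r(368,320,.008),'tray',r(415,344,.018),r(492,345,.018),r(415,457,.018),'plate',r(389,377,.034))
go(.5929,.2529,.04,93.2,0)
E
```

```text
G [0.4691 0.3529] len 0.0258 ang -97.69546149884005
B2 [0.4706 0.2662] len 0.0238 ang -26.326561293240967
B1 [0.5928 0.2533] len 0.0257 ang -60.41160063477202
bed [0.4882 0.1325] tray [0.5352 0.1144] [0.6096 0.1181] [ 0.5453 -0.0144] plate [0.5118 0.0857]
shift [0.0488 0.0901 0.2146] rot [-0.4  0.2  0.4]
```

w4 and its zoom show three adapters, green (357,67), blue (352,175) and blue (491,201), and no fourth. The flange sits at the middle of each, and a white tip sticks out at one end.

```bash
python3 -m jog '[[[0.016,0.03,0.045,0,0,-5],[0.016,0.03,0.045,0,0,-5],[0.016,0.03,0.045,0,0,0],[0,0,0,0,0,-10.6],[0,0,0,0,0,-10.6],[0,0,0,0,0,-10.6],[0,0,0,0,0,-10.6],[0,0,0,0,0,-10.6],[0,0,0,0,0,-10.6],[0,0,0,0,0,-10.6],[0,0,0,0,0,-10.6],[0,0,0,0,0,-10.6]]]' 0.05;python3 -m jog '[[[0,0,0,0,0,-10],[0,0,0,0,0,0]]]'; python3 -c "
from h import *
go(.5928,.2533,.05,209.6)"
```

```text
clock: 10.6
eef_pos: [0.5743, 0.2584, 0.0899]
tool_rot: [-0.184, 0.983, -0.005, -0.025]
ft_force: [0.2, 0.6, -0.2]
grip_width: 0.05
clock: 10.85
eef_pos: [0.5716, 0.2579, 0.0863]
tool_rot: [-0.273, 0.962, -0.003, -0.029]
ft_force: [0.3, 0.0, -0.3]
grip_width: 0.0496
t 10.85 p [0.5716 0.2579 0.0863] F [ 0.3  0.  -0.3] w 0.0496
x [-0.85  -0.524  0.057] y [-0.525  0.851  0.009] z [-0.053 -0.022 -0.998] q6 [ 0.42  0.63  0.21  1.21  0.   -0.13]
shift [-0.0177 -0.0153  0.0352] rot [ 0.5 -3.3  2.1]
```

```bash
python3 -m jog '[[[-0.018,-0.015,0.035,0.5,-3.3,2.1],[0,0,0,0,0,0]]]'; python3 - <<'E'
from h import *
go(.5928,.2533,.002,209.6); snap('wrist','w5',scale=1.42)
E
```

```text
clock: 11.1
eef_pos: [0.5915, 0.2536, 0.0478]
tool_rot: [-0.253, 0.967, -0.0, -0.001]
ft_force: [-0.1, -0.5, 1.0]
grip_width: 0.05
t 11.1 p [0.5915 0.2536 0.0478] F [-0.1 -0.5  1. ] w 0.05
x [-0.872 -0.49   0.002] y [-0.49   0.872 -0.   ] z [-0.002 -0.001 -1.   ] q6 [ 0.41  0.65  0.15  1.07 -0.   -0.11]
shift [-0.0011 -0.0009  0.0458] rot [-0.  -0.1 -0.3]
```

View pics/w5.png

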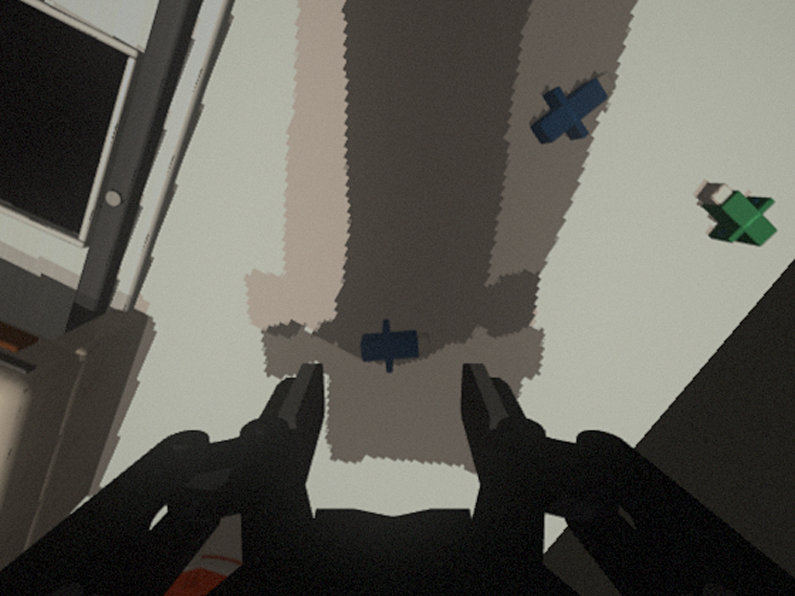

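w5: the blue adapter (390,345) is centred between the jaws (320..465) and square to them. Descending.

```bash
python3 -m jog '[[[-0.001,-0.001,0.023,0,0,0],[0,0,0.022,0,0,0],[0,0,0,0,0,0]]]'; python3 -m jog '[[[0,0,0,0,0,0],[0,0,0,0,0,0],[0,0,0,0,0,0],[0,0,0,0,0,0]]]' 0.0; python3 -c "
from h import *
go(.5753,.0824,.08,273.2)"
```

```text
clock: 11.52
eef_pos: [0.5957, 0.2567, 0.0092]
tool_rot: [-0.254, 0.967, 0.001, 0.002]
ft_force: [-0.1, -1.1, 0.6]
grip_width: 0.05
clock: 12.02
eef_pos: [0.5982, 0.2586, 0.0144]
tool_rot: [-0.254, 0.967, 0.002, 0.006]
ft_force: [-0.2, 0.3, -0.3]
grip_width: 0.0002
t 12.03 p [0.5982 0.2586 0.0144] F [-0.2  0.3 -0.3] w 0.0002
x [-0.871 -0.491 -0.012] y [-0.491  0.871  0.   ] z [ 0.01   0.006 -1.   ] q6 [ 0.41  0.69  0.12  0.99  0.   -0.11]
shift [ 0.1057 -0.1422 -0.0669] rot [ -0.4   0.6 -63.8]
```

The jaws closed on nothing because the arm creeps up during still rows. I'll raise, reopen and check the adapter.

```bash
python3 -m jog '[[[0,0,-0.03,0,0,0],[0.001,0,0,0,0,0],[0.001,0,0.001,0,0,0]]]' 0.05; python3 - <<'E'
from h import *
go(.5928,.2533,.05,209.6); snap('wrist','w6',scale=1)
c=np.load('pics/w6.npz')['pixels']; h=cv2.cvtColor(c,cv2.COLOR_RGB2HSV)
m=cv2.inRange(h,(98,110,25),(125,255,255)); m=cv2.morphologyEx(m,cv2.MORPH_CLOSE,np.ones((3,3))); n,l,s,ce=cv2.connectedComponentsWithStats(m)
for i in range(1,n):
    if s[i,4]>100:
        ys,xs=np.where(l==i); P=np.array([ray('w6',a,b,.012)[:2] for a,b in zip(xs,ys)]); w,V=np.linalg.eigh(np.cov(P.T))
        print(s[i],np.round(P.mean(0),4),'ang',np.round(np.degrees(np.arctan2(V[1,1],V[0,1])),1),np.round(np.sqrt(w)*1e3,1))
E
```

```text
clock: 12.4
eef_pos: [0.5957, 0.2571, 0.0435]
tool_rot: [-0.254, 0.967, 0.001, 0.005]
ft_force: [0.6, -0.3, -1.1]
grip_width: 0.0501
t 12.4 p [0.5957 0.2571 0.0435] F [ 0.6 -0.3 -1.1] w 0.0501
x [-0.871 -0.491 -0.011] y [-0.491  0.871  0.   ] z [ 0.009  0.006 -1.   ] q6 [ 0.41  0.65  0.14  1.05  0.   -0.11]
shift [ 0.0043 -0.0019 -0.0065] rot [ 0.   0.6 -0.2]
[ 379   41   53   46 1076] [0.4722 0.2646] ang 154.0 [3.9 6.8]
[275 221  41  37 798] [0.5857 0.2649] ang 105.1 [4.4 6.7]
```

View pics/w6.png

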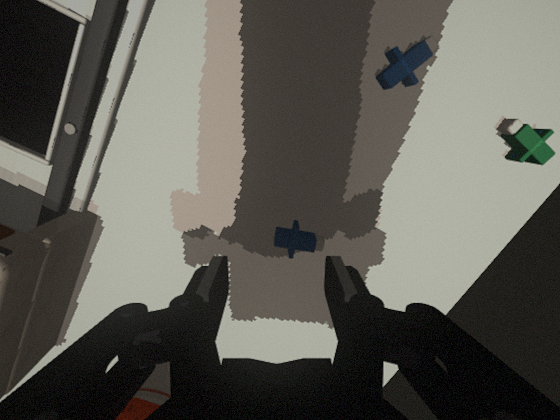

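```bash
python3 - <<'E'
from h import *
def seg(n):
    c=np.load(f'pics/{n}.npz')['pixels']; h=cv2.cvtColor(c,cv2.COLOR_RGB2HSV)
    m=cv2.inRange(h,(98,90,20),(125,255,255)); k,l,s,ce=cv2.connectedComponentsWithStats(m)
    for i in range(1,k):
        if s[i,4]>300 and s[i,1]>150:
            m=(l==i).astype(np.uint8); bl=cv2.morphologyEx(m,cv2.MORPH_OPEN,np.ones((13,13))) 
            q=cv2.minAreaRect(np.argwhere(bl)[:,::-1].astype(np.float32)); b=cv2.boxPoints(q)
            P=np.array([ray(n,u,v,.013)[:2] for u,v in b]); e=[P[1]-P[0],P[2]-P[1]]; e=max(e,key=np.linalg.norm)
            print(n,s[i],np.round(q[0],1),np.round(q[1],1),q[2],'ctr',np.round(P.mean(0),4),'len',[round(float(np.linalg.norm(P[1]-P[0])),4),round(float(np.linalg.norm(P[2]-P[1])),4)],'ang',np.degrees(np.arctan2(e[1],e[0])))
seg('w5');seg('w6')
E
```

```text
w5 [255 226  39  36 569] [0. 0.] [0. 0.] 0.0 ctr [0.5431 0.0656] len [0.0, 0.0] ang 0.0
w6 [275 220  41  38 745] [0. 0.] [0. 0.] 0.0 ctr [0.5472 0.0743] len [0.0, 0.0] ang 0.0
```

```bash
python3 - <<'E'
from h import *
for n,a,b in [('w5',(362/1.42,347/1.42),(418/1.42,344/1.42)),('w6',(275,237),(316,241))]:
    P=[ray(n,*q,.012)[:2] for q in(a,b)]; d=P[1]-P[0]; print(n,np.round(sum(P)/2,4),np.linalg.norm(d),np.degrees(np.arctan2(d[1],d[0])))
    print(proj(n,[bot.get_obs()['eef_pos']]))
c=np.load('pics/w6.npz')['pixels'][:,:,::-1]
cv2.imwrite('pics/z6.png',cv2.convertScaleAbs(cv2.resize(c[205:275,255:345],None,fx=7,fy=7,interpolation=cv2.INTER_CUBIC),alpha=2))
E
```

```text
w5 [0.5915 0.2527] 0.0253421725634412 122.69176696148436
[[277.52528196 276.10577907]]
w6 [0.5854 0.2654] 0.025736535881607268 113.436224953851
[[275.70938146 271.17355368]]
```

View pics/z6.png

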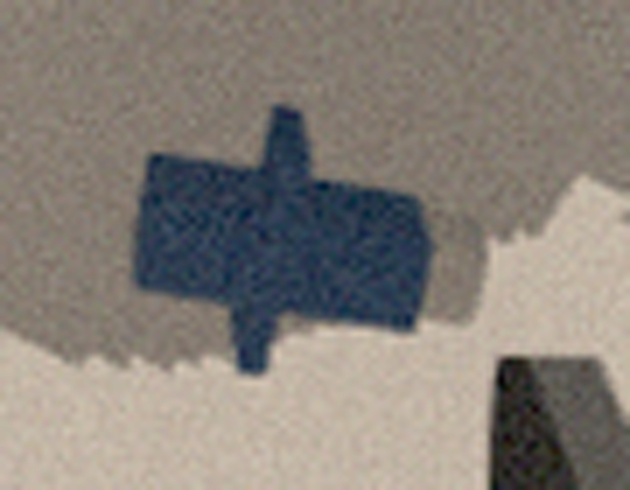

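z6: the block runs from (142,222) to (423,263) in the crop, about 8° off the jaws, with its centre at (282,242). I'll re-aim.

```bash
python3 - <<'E'
from h import *
P=[ray('w6',*q,.012)[:2] for q in((275.3,236.7),(315.4,242.6))]; d=P[1]-P[0]; a=np.degrees(np.arctan2(d[1],d[0])); c=sum(P)/2; print(c,a)
go(c[0],c[1],.03,a+90)
E
```

```text
[0.58583324 0.2655362 ] 110.42848798513012
t 12.45 p [0.5958 0.2571 0.0436] F [-0.1 -0.3  0.4] w 0.0501
x [-0.871 -0.491 -0.011] y [-0.491  0.871  0.   ] z [ 0.01   0.006 -1.   ] q6 [ 0.41  0.65  0.14  1.05  0.   -0.11]
shift [0.0047 0.0122 0.0136] rot [0.1 0.6 9. ]
```

```bash
python3 -m jog '[[[0.005,0.012,0.013,0.1,0.6,9],[0.001,0,0.001,0,0,0]]]'; python3 -c "
from h import *
go(.5858,.2655,.001,200.4)"
```

```text
clock: 12.7
eef_pos: [0.5838, 0.2643, 0.0278]
tool_rot: [-0.176, 0.984, -0.001, -0.001]
ft_force: [0.3, -0.1, -0.2]
grip_width: 0.0503
t 12.7 p [0.5838 0.2643 0.0278] F [ 0.3 -0.1 -0.2] w 0.0503
x [-0.938 -0.346  0.002] y [-0.346  0.938 -0.001] z [-0.001 -0.002 -1.   ] q6 [ 0.43  0.66  0.11  1.02 -0.    0.07]
shift [-0.0024  0.0005  0.0267] rot [-0.1 -0.1 -0.2]
```

```bash
python3 -m jog '[[[-0.001,0.0005,0.014,0,0,0],[0,0,0.014,0,0,0],[0.001,0,0.002,0,0,0]]]'; python3 -c "
from h import *
go(.5858,.2655,.001,200.4)"
```

```text
clock: 13.08
eef_pos: [0.5855, 0.2647, -0.003]
tool_rot: [-0.177, 0.984, -0.0, 0.001]
ft_force: [-1.4, -1.3, 14.5]
grip_width: 0.0499
t 13.07 p [ 0.5855  0.2647 -0.003 ] F [-1.4 -1.3 14.5] w 0.0499
x [-0.937 -0.349 -0.002] y [-0.349  0.937 -0.001] z [ 0.002 -0.    -1.   ] q6 [ 0.42  0.7   0.09  0.96 -0.    0.07]
shift [-0.0006  0.0006 -0.004 ] rot [-0.   0.1  0. ]
```

```bash
python3 -m jog '[[[0,0,-0.003,0,0,0],[0,0,0.0005,0,0,0],[0,0,0.0005,0,0,0],[0,0,0.0005,0,0,0],[0,0,0.0005,0,0,0]]]' 0.0; python3 -c "
from h import *
go(.5753,.0824,.08,273.2)"
```

```text
clock: 13.7
eef_pos: [0.5861, 0.2647, 0.0002]
tool_rot: [-0.178, 0.984, 0.001, 0.002]
ft_force: [-1.4, 0.3, 6.8]
grip_width: 0.024
t 13.7 p [5.861e-01 2.647e-01 2.000e-04] F [-1.4  0.3  6.8] w 0.024
x [-0.936 -0.351 -0.003] y [-0.351  0.936  0.001] z [ 0.003  0.002 -1.   ] q6 [0.42 0.69 0.09 0.96 0.   0.07]
shift [ 0.0738 -0.1669 -0.0802] rot [ -0.1   0.2 -72.7]
```

```bash
python3 -m jog '[[[0,0,-0.04,0,0,0],[0,0,-0.05,0,0,0],[0.018,-0.042,0,0,0,0],[0.018,-0.042,0,0,0,-10],[0.012,-0.042,0,0,0,-10],[0.005,-0.042,0,0,0,-10],[0,0,0,0,0,-10.6],[0,0,0,0,0,-10.6],[0,0,0,0,0,-10.6],[0,0,0,0,0,-10],[0,0,0,0,0,0]]]'; python3 -c "
from h import *
go(.5753,.0824,.06,273.2)"
```

```text
clock: 15.08
eef_pos: [0.6164, 0.0875, 0.0846]
tool_rot: [0.734, -0.68, -0.001, 0.003]
ft_force: [0.0, 0.0, 0.5]
grip_width: 0.0239
t 15.07 p [0.6164 0.0875 0.0846] F [0.  0.  0.5] w 0.0239
x [ 0.076 -0.997  0.002] y [-0.997 -0.076  0.005] z [-0.005 -0.003 -1.   ] q6 [ 0.14  0.58  0.12  1.12 -0.   -1.51]
shift [0.0019 0.0412 0.0248] rot [ 0.3 -0.1  1.2]
```

```bash
python3 -m jog '[[[0.002,0.041,0.005,0.3,0,1.2],[0,0,0.018,0,0,0],[0,0,0.001,0,0,0]]]'; python3 - <<'E'
from h import *
go(.5753,.0824,.014,273.2); snap('wrist','w7',scale=1.42)
E
```

```text
clock: 15.45
eef_pos: [0.5734, 0.0817, 0.0583]
tool_rot: [0.723, -0.691, 0.0, 0.002]
ft_force: [0.3, 0.8, 0.4]
grip_width: 0.0239
t 15.45 p [0.5734 0.0817 0.0583] F [0.3 0.8 0.4] w 0.0239
x [ 0.046 -0.999  0.003] y [-0.999 -0.046  0.002] z [-0.002 -0.003 -1.   ] q6 [ 0.14  0.52 -0.05  1.   -0.   -1.47]
shift [-0.0007 -0.0021  0.0443] rot [ 0.1 -0.2 -0.6]
```

View pics/w7.png

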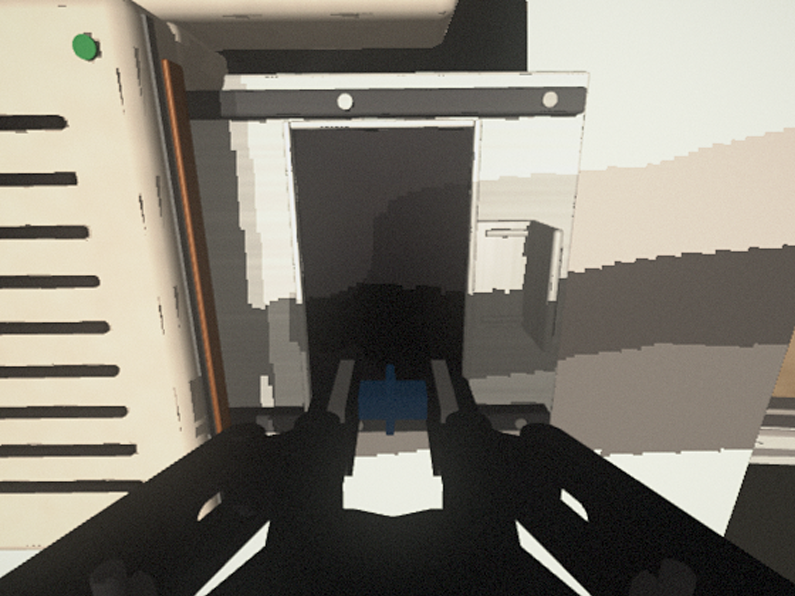

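w7: the adapter is held at (390,400), parallel to the tray sides and over the tray's left part; the push plate is at (550,285). Lowering.

```bash
python3 -m jog '[[[-0.001,-0.002,0.02,0,0,0],[0,0,0.018,0,0,0],[0,0,0.003,0,0,0],[0,0,0.002,0,0,0]]]'; python3 -c "
from h import *
go(.5753,.0824,.013,273.2)"
```

```text
clock: 16.0
eef_pos: [0.5805, 0.0834, 0.0186]
tool_rot: [0.722, -0.692, 0.003, -0.001]
ft_force: [-0.6, -0.7, 0.5]
grip_width: 0.0239
t 16.0 p [0.5805 0.0834 0.0186] F [-0.6 -0.7  0.5] w 0.0239
x [ 0.042 -0.999  0.002] y [-0.999 -0.042 -0.006] z [ 0.006 -0.002 -1.   ] q6 [ 0.14  0.57 -0.08  0.91 -0.   -1.47]
shift [0.0007 0.0052 0.0056] rot [-0.3 -0.1 -0.8]
```

```bash
python3 -m jog '[[[0.001,0.005,0.005,-0.3,0,-0.8],[0,0.001,0.002,0,0,0]]]'; python3 -c "
from h import *
go(.5753,.0824,.013,273.2)"
```

```text
clock: 16.25
eef_pos: [0.5753, 0.0822, 0.0125]
tool_rot: [0.727, -0.687, 0.002, -0.0]
ft_force: [-0.7, -0.9, 0.2]
grip_width: 0.0237
t 16.25 p [0.5753 0.0822 0.0125] F [-0.7 -0.9  0.2] w 0.0237
x [ 0.057 -0.998  0.002] y [-0.998 -0.057 -0.002] z [ 0.003 -0.002 -1.   ] q6 [ 0.14  0.58 -0.09  0.9  -0.   -1.48]
shift [-0.0002 -0.     -0.0005] rot [-0.1 -0.1  0.1]
```

```bash
python3 -m jog '[[[0,0,0.0015,0,0,0],[0,0,0.001,0,0,0]]]'; python3 -m jog '[[[0,0,0,0,0,0],[0,0,0,0,0,0]]]' 0.036; python3 -m jog '[[[0,0,-0.04,0,0,0],[0,0,-0.05,0,0,0],[0,0,0,0,0,0]]]';python3 - <<'E'
from h import *
go(.4706,.2662,.10,243.7); snap('wrist','w8',scale=1.42)
E
```

```text
clock: 16.5
eef_pos: [0.5754, 0.0822, 0.0122]
tool_rot: [0.727, -0.687, 0.002, -0.001]
ft_force: [-1.5, -0.9, 4.8]
grip_width: 0.0237
clock: 16.75
eef_pos: [0.5759, 0.0823, 0.0128]
tool_rot: [0.727, -0.687, 0.002, -0.001]
ft_force: [0.6, -0.3, 0.5]
grip_width: 0.0361
clock: 17.12
eef_pos: [0.5751, 0.0824, 0.1039]
tool_rot: [0.727, -0.687, 0.002, -0.0]
ft_force: [-0.1, 0.6, 0.5]
grip_width: 0.036
t 17.12 p [0.5751 0.0824 0.1039] F [-0.1  0.6  0.5] w 0.036
x [ 0.056 -0.998  0.002] y [-0.998 -0.056 -0.003] z [ 0.003 -0.002 -1.   ] q6 [ 0.14  0.48  0.01  1.1  -0.   -1.48]
shift [-0.1894  0.0939  0.0032] rot [-0.2 -0.1 29.5]
```

View pics/w8.png

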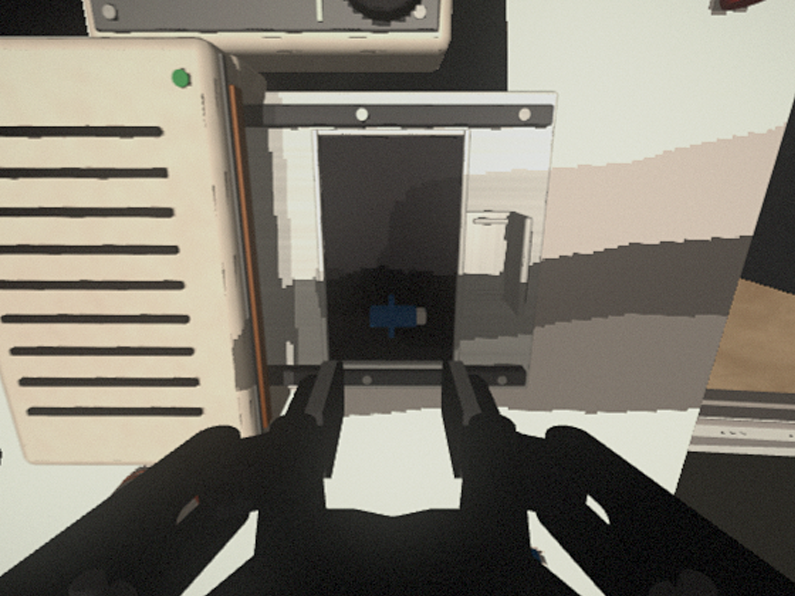

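w8: the adapter lies flat in the tray at (393,316). Next is the second blue one, at about (0.471, 0.266).

```bash
python3 -m jog '[[[-0.047,0.023,0,0,0,0],[-0.047,0.024,0,0,0,0],[-0.047,0.023,0,0,0,0],[-0.048,0.024,0,0,0,0],[0,0,0,0,0,10],[0,0,0,0,0,10],[0,0,0,0,0,9.5],[0,0,0,0,0,0]]]' 0.05; python3 - <<'E'
from h import *
st(); snap('wrist','w9')
E
cat >> h.py <<'E'
def seg(n,col,near,z=.012):
    lo,hi={'blue':((98,90,20),(125,255,255)),'green':((45,90,25),(88,255,255)),'red':((170,120,40),(180,255,255))}[col]
    h=cv2.cvtColor(np.load(f'pics/{n}.npz')['pixels'],cv2.COLOR_RGB2HSV)
    m=cv2.inRange(h,lo,hi)
    if col=='red': m|=cv2.inRange(h,(0,120,40),(8,255,255))
    m=cv2.morphologyEx(m,cv2.MORPH_CLOSE,np.ones((3,3))); k,l,s,ce=cv2.connectedComponentsWithStats(m)
    for i in range(1,k):
        if s[i,4]>60:
            ys,xs=np.where(l==i); P=np.array([ray(n,a,b,z)[:2] for a,b in zip(xs,ys)]); w,V=np.linalg.eigh(np.cov(P.T)); c=P.mean(0)
            if np.linalg.norm(c-near)<.06: print(n,col,s[i],'c',np.round(c,4),'ang',np.round(np.degrees(np.arctan2(V[1,1],V[0,1])),1),'sd',np.round(np.sqrt(w)*1e3,1),'mid',np.round([(np.min((P-c)@v)+np.max((P-c)@v))/2*1e3 for v in V.T],1))
E
python3 - <<'E'
from h import *
seg('w9','blue',[.47,.266])
E
```

```text
clock: 18.18
eef_pos: [0.4589, 0.2681, 0.0886]
tool_rot: [-0.522, 0.853, -0.0, -0.011]
ft_force: [0.1, -0.3, 0.1]
grip_width: 0.05
t 18.18 p [0.4589 0.2681 0.0886] F [ 0.1 -0.3  0.1] w 0.05
x [-0.455 -0.89   0.018] y [-0.89   0.456  0.011] z [-0.018 -0.011 -1.   ] q6 [ 0.53  0.42 -0.13  1.04 -0.   -0.57]
w9 blue [242 217  33  25 368] c [0.4711 0.2657] ang 165.7 sd [3.5 6.8] mid [-0.3 -0.3]
```

```bash
python3 - <<'E'
from h import *
c=np.load('pics/w9.npz')['pixels'][:,:,::-1]
cv2.imwrite('pics/z9.png',cv2.convertScaleAbs(cv2.resize(c[195:265,215:305],None,fx=7,fy=7,interpolation=cv2.INTER_CUBIC),alpha=1.6))
E
```

```text
(no output)
```

View pics/z9.png

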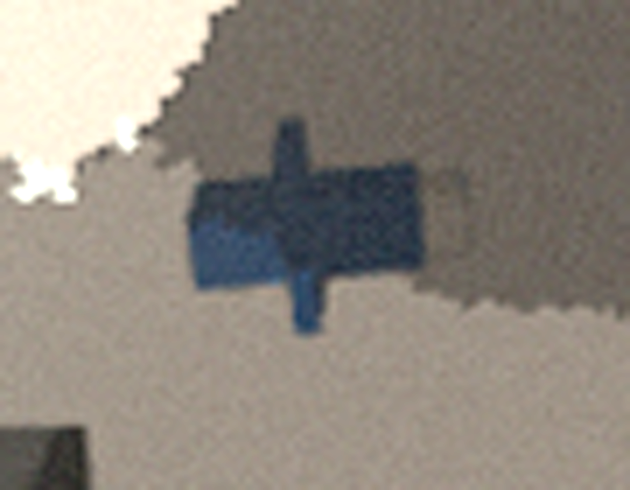

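z9: the block runs from (197,235) to (420,217) in the crop, about 5° off the jaw line.

```bash
python3 - <<'E'
from h import *
P=[ray('w9',215+u/7-.5,195+v/7-.5,.013)[:2] for u,v in((197,235),(420,217))]; d=P[1]-P[0]; a=np.degrees(np.arctan2(d[1],d[0])); c=sum(P)/2; print(c,a,np.linalg.norm(d))
go(c[0],c[1],.03,a+90)
E
```

```text
[0.47030047 0.26401385] 157.5658011477034 0.024646707804545084
t 18.23 p [0.4589 0.268  0.0886] F [-0.4  0.2 -0.6] w 0.0497
x [-0.455 -0.89   0.019] y [-0.89   0.455  0.011] z [-0.019 -0.011 -1.   ] q6 [ 0.53  0.42 -0.13  1.04 -0.   -0.57]
shift [-0.0027 -0.0127  0.0584] rot [ 0.7 -1.  -4.6]
```

```bash
python3 -m jog '[[[-0.003,-0.012,0.03,0.7,-1,-4],[0,0,0.027,0,0,0],[0,0,0,0,0,0]]]'; python3 -c "
from h import *
go(.4705,.265,.001,246.5)"
```

```text
clock: 18.6
eef_pos: [0.4703, 0.2642, 0.029]
tool_rot: [-0.555, 0.832, -0.0, -0.001]
ft_force: [0.3, -0.7, 0.0]
grip_width: 0.0502
t 18.6 p [0.4703 0.2642 0.029 ] F [ 0.3 -0.7  0. ] w 0.0502
x [-0.383 -0.924  0.001] y [-0.924  0.383  0.   ] z [-0.001 -0.001 -1.   ] q6 [ 0.51  0.49 -0.2   0.88 -0.   -0.67]
shift [-0.0009  0.0002  0.028 ] rot [ 0.  -0.1  1. ]
```

```bash
python3 -m jog '[[[-0.001,0,0.015,0,0,0.7],[0,0,0.014,0,0,0]]]'; python3 -c "
from h import *
go(.4705,.265,.001,246.5)"
```

```text
clock: 18.85
eef_pos: [0.4725, 0.266, 0.0006]
tool_rot: [-0.55, 0.835, -0.0, 0.001]
ft_force: [-0.3, 0.7, 0.1]
grip_width: 0.0501
t 18.85 p [0.4725 0.266  0.0006] F [-0.3  0.7  0.1] w 0.0501
x [-0.394 -0.919 -0.002] y [-0.919  0.394 -0.002] z [ 0.003  0.001 -1.   ] q6 [ 0.51  0.53 -0.22  0.82 -0.   -0.65]
shift [ 0.0017  0.0015 -0.0004] rot [-0.1  0.1  0.3]
```

```bash
python3 -m jog '[[[0.001,0.001,0.0005,0,0,0],[0,0,0.0005,0,0,0],[0,0,0.0005,0,0,0],[0,0,0.0005,0,0,0]]]' 0.0; python3 -c "
from h import *
go(.577,.0525,.09,273.2)"
```

```text
clock: 19.35
eef_pos: [0.4714, 0.2664, 0.0003]
tool_rot: [-0.551, 0.835, 0.0, 0.002]
ft_force: [-0.6, -0.3, 0.6]
grip_width: 0.0239
t 19.35 p [4.714e-01 2.664e-01 3.000e-04] F [-0.6 -0.3  0.6] w 0.0239
x [-0.393 -0.92  -0.004] y [-0.92   0.393 -0.003] z [ 0.004  0.003 -1.   ] q6 [ 0.51  0.53 -0.23  0.81  0.   -0.65]
shift [ 0.1548 -0.1813 -0.0898] rot [ -0.2   0.2 -26.3]
```

```bash
python3 -m jog '[[[0,0,-0.045,0,0,0],[0,0,-0.045,0,0,0],[0.038,-0.045,0,0,0,0],[0.039,-0.045,0,0,0,0],[0.039,-0.045,0,0,0,0],[0.039,-0.045,0,0,0,0],[0,0,0,0,0,-9],[0,0,0,0,0,-9],[0,0,0,0,0,-8],[0,0,0,0,0,0]]]'; python3 -c "
from h import *
go(.577,.0525,.04,273.2)"
```

```text
clock: 20.6
eef_pos: [0.5815, 0.0461, 0.0932]
tool_rot: [0.73, -0.684, 0.002, -0.004]
ft_force: [0.5, -0.1, -0.4]
grip_width: 0.0238
t 20.6 p [0.5815 0.0461 0.0932] F [ 0.5 -0.1 -0.4] w 0.0238
x [ 0.065 -0.998 -0.002] y [-0.998 -0.065 -0.009] z [ 0.009  0.002 -1.   ] q6 [ 0.08  0.49 -0.01  1.07  0.   -1.56]
shift [-0.0066  0.0046  0.0531] rot [-0.5  0.1  0.5]
```

```bash
python3 -m jog '[[[-0.006,0.005,0.025,-0.5,0,0.5],[0,0,0.025,0,0,0],[0,0,0,0,0,0]]]'; python3 -c "
from h import *
go(.577,.0525,.012,273.2)"
```

```text
clock: 20.98
eef_pos: [0.5768, 0.0524, 0.0427]
tool_rot: [0.724, -0.689, -0.0, -0.001]
ft_force: [-0.5, 0.3, 0.0]
grip_width: 0.0239
t 20.98 p [0.5768 0.0524 0.0427] F [-0.5  0.3  0. ] w 0.0239
x [ 0.05  -0.999 -0.002] y [-0.999 -0.05  -0.002] z [ 0.002  0.002 -1.   ] q6 [ 0.09  0.54 -0.07  0.96  0.   -1.53]
shift [-0.0001 -0.0002  0.0307] rot [-0.1  0.1 -0.4]
```

```bash
python3 -m jog '[[[0,0.001,0.016,0,0,0],[0,0.001,0.013,0,0,0],[0,0.001,0.002,0,0,0]]]'; python3 -c "
from h import *
go(.577,.0525,.012,273.2)"
```

```text
clock: 21.35
eef_pos: [0.5758, 0.0525, 0.0123]
tool_rot: [0.724, -0.69, 0.001, -0.003]
ft_force: [-0.9, -1.2, 7.6]
grip_width: 0.0239
t 21.35 p [0.5758 0.0525 0.0123] F [-0.9 -1.2  7.6] w 0.0239
x [ 0.048 -0.999 -0.002] y [-0.999 -0.048 -0.006] z [ 0.006  0.002 -1.   ] q6 [ 0.09  0.57 -0.11  0.89  0.   -1.53]
shift [ 0.0001 -0.0012  0.0003] rot [-0.4  0.1 -0.5]
```

```bash
python3 -m jog '[[[0,0,0,0,0,0],[0,0,0,0,0,0]]]' 0.036; python3 -m jog '[[[0,0,-0.045,0,0,0],[0,0,-0.045,0,0,0],[-0.055,0.02,0,0,0,0],[-0.055,0.02,0,0,0,0],[-0.055,0.02,0,0,0,0],[-0.055,0.02,0,0,0,0],[-0.055,0.015,0,0,0,0],[0,0,0,0,0,10.5],[0,0,0,0,0,10.5],[0,0,0,0,0,10.5],[0,0,0,0,0,10.5],[0,0,0,0,0,10.5]]]';python3 -m jog '[[[0,0,0,0,0,10.5],[0,0,0,0,0,10.5],[0,0,0,0,0,10.5],[0,0,0,0,0,10.5],[0,0,0,0,0,8],[0,0,0,0,0,0]]]' 0.05; python3 -c "
from h import *
go(.469,.353,.10,172.3)"
```

```text
clock: 21.6
eef_pos: [0.5761, 0.0525, 0.0127]
tool_rot: [0.724, -0.69, 0.002, -0.003]
ft_force: [-0.5, -0.1, 0.3]
grip_width: 0.0358
clock: 23.1
eef_pos: [0.4681, 0.3335, 0.1107]
tool_rot: [-0.33, 0.944, 0.001, 0.01]
ft_force: [-0.3, -0.2, 0.0]
grip_width: 0.0354
clock: 23.85
eef_pos: [0.4686, 0.3339, 0.1127]
tool_rot: [0.11, 0.994, 0.006, 0.009]
ft_force: [-1.0, -0.1, 0.0]
grip_width: 0.0501
t 23.85 p [0.4686 0.3339 0.1127] F [-1.  -0.1  0. ] w 0.0501
x [-0.976  0.219 -0.017] y [0.218 0.976 0.015] z [ 0.02   0.011 -1.   ] q6 [ 0.62  0.45 -0.02  1.08 -0.    0.84]
shift [0.004  0.0186 0.0129] rot [ 0.8  1.  -4.9]
```

```bash
python3 -m jog '[[[0.004,0.018,0.013,0.8,1,-4.9],[0,0,0.02,0,0,0],[0,0,0,0,0,0]]]'; python3 - <<'E'
from h import *
go(.469,.3535,.03,172); snap('wrist','w10'); seg('w10','green',[.469,.353])
E
```

```text
clock: 24.22
eef_pos: [0.4695, 0.3531, 0.0805]
tool_rot: [0.063, 0.998, 0.001, 0.001]
ft_force: [-0.2, -1.2, 0.4]
grip_width: 0.05
t 24.23 p [0.4695 0.3531 0.0805] F [-0.2 -1.2  0.4] w 0.05
x [-0.992  0.125 -0.001] y [0.125 0.992 0.001] z [ 0.001  0.001 -1.   ] q6 [ 0.64  0.51 -0.    1.06 -0.    0.77]
shift [0.0006 0.0002 0.0505] rot [0.1 0.1 0.8]
```

```bash
python3 - <<'E'
from h import *
print(proj('w10',[[.469,.353,.013],[.469,.353,0]]))
h=cv2.cvtColor(np.load('pics/w10.npz')['pixels'],cv2.COLOR_RGB2HSV); u,v=proj('w10',[[.469,.353,.013]])[0].astype(int); print(h[max(0,v-20):v+21:8,u-20:u+21:8].tolist())
m=cv2.inRange(h,(40,60,15),(95,255,255)); k,l,s,ce=cv2.connectedComponentsWithStats(m); print([(list(s[i]),ray('w10',*ce[i],.012).round(4)[:2]) for i in range(1,k) if s[i,4]>20])
E
```

```text
[[276.42401534 226.1639178 ]
 [276.39511016 220.51103578]]
[[[23, 25, 90], [15, 32, 95], [16, 30, 93], [15, 32, 96], [23, 36, 93], [16, 29, 96]], [[17, 38, 93], [11, 37, 96], [20, 31, 98], [62, 73, 59], [23, 32, 95], [15, 33, 94]], [[18, 33, 92], [62, 65, 55], [60, 57, 58], [65, 59, 56], [68, 77, 50], [17, 34, 106]], [[13, 32, 97], [64, 65, 59], [58, 54, 57], [54, 72, 57], [65, 54, 61], [14, 38, 147]], [[12, 34, 98], [14, 28, 102], [16, 34, 142], [30, 25, 83], [12, 33, 141], [15, 29, 139]], [[14, 32, 137], [14, 33, 145], [14, 37, 143], [14, 30, 143], [16, 31, 139], [15, 36, 142]]]
[([np.int32(261), np.int32(209), np.int32(34), np.int32(26), np.int32(367)], array([0.4671, 0.3552]))]
```

```bash
python3 - <<'E'
from h import *
h=cv2.cvtColor(cv2.medianBlur(np.load('pics/w10.npz')['pixels'],3),cv2.COLOR_RGB2HSV)
m=cv2.inRange(h,(40,42,15),(95,255,255)); m=cv2.morphologyEx(m,cv2.MORPH_CLOSE,np.ones((3,3))); k,l,s,ce=cv2.connectedComponentsWithStats(m); i=1+np.argmax(s[1:,4]); print(s[i])
b=cv2.morphologyEx((l==i).astype(np.uint8),cv2.MORPH_OPEN,np.ones((9,9))); q=cv2.minAreaRect(np.argwhere(b)[:,::-1].astype(np.float32)); print(q)
B=cv2.boxPoints(q); P=np.array([ray('w10',*p,.012)[:2] for p in B]); print(P.mean(0),[np.degrees(np.arctan2(*(P[j+1]-P[j])[::-1])).round(1) for j in (0,1)],[np.linalg.norm(P[j+1]-P[j]).round(4) for j in (0,1)])
E
```

```text
[261 209  34  31 575]
((277.5, 223.5), (15.0, 33.0), 90.0)
[0.46741792 0.35400658] [np.float64(82.8), np.float64(-6.1)] [np.float64(0.0243), np.float64(0.0118)]
```

```bash
python3 -m jog '[[[0.001,0.0005,0.025,0,0,0],[0,0,0.025,0,0,0],[0,0,0,0,0,0]]]'; python3 -c "
from h import *
go(.468,.3538,.001,172.8)"
```

```text
clock: 24.65
eef_pos: [0.472, 0.356, 0.0348]
tool_rot: [0.062, 0.998, 0.004, 0.004]
ft_force: [-1.1, -1.0, 0.5]
grip_width: 0.0503
t 24.65 p [0.472  0.356  0.0348] F [-1.1 -1.   0.5] w 0.0503
x [-0.992  0.123 -0.008] y [0.123 0.992 0.008] z [ 0.009  0.007 -1.   ] q6 [ 0.65  0.56 -0.05  0.95 -0.    0.77]
shift [ 0.004  -0.0029  0.0337] rot [0.4 0.5 0.1]
```

```bash
python3 -m jog '[[[0.004,-0.003,0.017,0.4,0.5,0],[0.001,-0.001,0.014,0,0,0],[0.001,0,0.001,0,0,0]]]'; python3 -c "
from h import *
go(.468,.3538,.001,172.8)"
```

```text
clock: 25.02
eef_pos: [0.4671, 0.3538, 0.0038]
tool_rot: [0.061, 0.998, 0.002, 0.001]
ft_force: [0.2, -0.1, 0.2]
grip_width: 0.0502
t 25.02 p [0.4671 0.3538 0.0038] F [ 0.2 -0.1  0.2] w 0.0502
x [-0.992  0.122 -0.002] y [0.122 0.992 0.004] z [ 0.003  0.003 -1.   ] q6 [ 0.65  0.59 -0.09  0.88  0.    0.77]
shift [-0.0009  0.0001  0.0028] rot [0.2 0.1 0.2]
```

```bash
python3 -m jog '[[[-0.001,0,0.003,0,0,0],[0.0005,0,0.0005,0,0,0],[0.0005,0,0.0005,0,0,0],[0.0005,0,0.0005,0,0,0],[0.0005,0,0.0005,0,0,0]]]' 0.0; python3 -c "
from h import *
go(.5787,.0226,.09,93.2)"
```

```text
clock: 25.65
eef_pos: [0.4681, 0.3544, 0.0007]
tool_rot: [0.062, 0.998, 0.002, 0.003]
ft_force: [1.2, -1.7, 3.7]
grip_width: 0.0238
t 25.65 p [0.4681 0.3544 0.0007] F [ 1.2 -1.7  3.7] w 0.0238
x [-0.992  0.123 -0.006] y [0.123 0.992 0.005] z [ 0.007  0.004 -1.   ] q6 [ 0.65  0.6  -0.09  0.87 -0.    0.77]
shift [-0.1511 -0.3152 -0.0899] rot [ 0.5  0.1 79.7]
```

```bash
python3 -m jog '[[[0,0,-0.045,0,0,0],[0,0,-0.05,0,0,0],[-0.025,-0.052,0,0,0,0],[-0.025,-0.052,0,0,0,0],[-0.025,-0.052,0,0,0,0],[-0.025,-0.052,0,0,0,0],[-0.025,-0.052,0,0,0,0],[-0.025,-0.052,0,0,0,0],[0,0,0,0,0,10.5],[0,0,0,0,0,10.5],[0,0,0,0,0,10.5],[0,0,0,0,0,10.5]]]';python3 -m jog '[[[0,0,0,0,0,10],[0,0,0,0,0,10],[0,0,0,0,0,10],[0,0,0,0,0,7],[0,0,0,0,0,0]]]'; python3 -c "
from h import *
go(.5787,.0226,.045,93.2)"
```

```text
clock: 27.15
eef_pos: [0.5813, 0.0188, 0.0945]
tool_rot: [0.418, 0.908, 0.006, 0.0]
ft_force: [-0.6, -0.1, -1.0]
grip_width: 0.0238
clock: 27.78
eef_pos: [0.5798, 0.0202, 0.0926]
tool_rot: [0.692, 0.722, 0.006, -0.004]
ft_force: [0.4, -0.1, -1.2]
grip_width: 0.0233
t 27.77 p [0.5798 0.0202 0.0926] F [ 0.4 -0.1 -1.2] w 0.0233
x [-0.042  0.999  0.014] y [0.999 0.042 0.003] z [ 0.002  0.014 -1.   ] q6 [ 0.03  0.49 -0.01  1.07  0.01  1.56]
shift [ 0.0018 -0.0012  0.0476] rot [ 0.2 -0.8 -0.8]
```

```bash
python3 -m jog '[[[0.002,-0.001,0.025,0.2,-0.8,-0.8],[0,0,0.022,0,0,0],[0,0,0,0,0,0]]]'; python3 -c "
from h import *
go(.5787,.0226,.0125,93.2)"
```

```text
clock: 28.15
eef_pos: [0.579, 0.023, 0.0447]
tool_rot: [0.685, 0.729, 0.0, -0.0]
ft_force: [-0.4, -1.8, -0.2]
grip_width: 0.0241
t 28.15 p [0.579  0.023  0.0447] F [-0.4 -1.8 -0.2] w 0.0241
x [-0.063  0.998  0.001] y [ 0.998  0.063 -0.   ] z [-0.     0.001 -1.   ] q6 [ 0.04  0.54 -0.06  0.97  0.    1.55]
shift [-0.0005 -0.0003  0.0322] rot [-0.  -0.1  0.4]
```

```bash
python3 -m jog '[[[0,-0.001,0.016,0,0,0.4],[0,-0.001,0.014,0,0,0],[0,-0.001,0.002,0,0,0]]]'; python3 -c "
from h import *
go(.5787,.0226,.012,93.2)"
```

```text
clock: 28.52
eef_pos: [0.5774, 0.023, 0.0128]
tool_rot: [0.687, 0.727, 0.002, 0.001]
ft_force: [-1.6, 0.1, 6.6]
grip_width: 0.0235
t 28.52 p [0.5774 0.023  0.0128] F [-1.6  0.1  6.6] w 0.0235
x [-0.057  0.998  0.001] y [0.998 0.057 0.003] z [ 0.003  0.002 -1.   ] q6 [ 0.04  0.57 -0.11  0.89  0.    1.55]
shift [-0.0005  0.0012  0.0008] rot [ 0.2 -0.1  0.1]
```

```bash
python3 -m jog '[[[0,0,0,0,0,0],[0,0,0,0,0,0]]]' 0.036; python3 -m jog '[[[0,0,-0.045,0,0,0],[0,0,-0.05,0,0,0],[-0.045,-0.026,-0.025,0,0,0],[-0.045,-0.026,-0.025,0,0,0],[-0.045,-0.026,-0.025,0,0,0],[-0.045,-0.026,-0.025,0,0,0],[-0.04,-0.026,0,0,0,-5],[0,0,0,0,0,0]]]' ; python3 - <<'E'
from h import *
st(); snap('wrist','w11',scale=1.42)
seg('w11','red',[.43,-.147],.012)
E
```

```text
clock: 28.78
eef_pos: [0.5777, 0.023, 0.0131]
tool_rot: [0.687, 0.727, 0.002, 0.001]
ft_force: [0.4, 0.4, 0.3]
grip_width: 0.0363
clock: 29.78
eef_pos: [0.4592, -0.2116, 0.2176]
tool_rot: [0.652, 0.758, 0.003, 0.006]
ft_force: [0.5, 1.2, -0.1]
grip_width: 0.036
t 29.77 p [ 0.4592 -0.2116  0.2176] F [ 0.5  1.2 -0.1] w 0.036
x [-0.15   0.989 -0.006] y [0.989 0.15  0.012] z [ 0.013 -0.004 -1.   ] q6 [-0.43  0.25 -0.02  1.29  0.    0.99]
w11 red [244  55  19  41 389] c [ 0.4191 -0.0951] ang 97.4 sd [ 5.8 12.1] mid [ 0.7 -2.8]
w11 red [ 246  100   19   75 1028] c [ 0.4297 -0.1614] ang 100.5 sd [ 5.5 21.8] mid [ 0.2 -0.5]
```

View pics/w11.png

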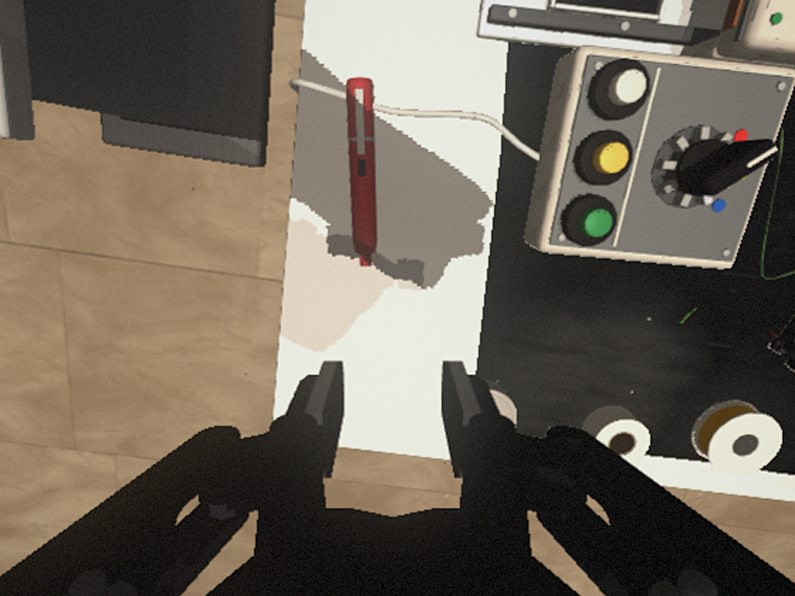

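```bash
python3 - <<'E'
from h import *
for a in (43.3,3.2):
  for z in (.096,.1035):
    A=np.radians(a); P=[[.6545+r*np.cos(A),-.106+r*np.sin(A),z] for r in (.022,-.022)]
    print(a,z,(proj('w11',P)*1.42).round(0).tolist())
print('reddot',proj('w11',[[.6818,-.0805,.05]])*1.42)
P=[ray('w11',u/1.42,v/1.42,.012)[:2] for u,v in((360,80),(365,265))]; d=P[0]-P[1]; c=sum(P)/2; a=np.degrees(np.arctan2(d[1],d[0])); print(P,c,a,np.linalg.norm(d))
go(c[0],c[1],.06,a)
E
```

```text
43.3 0.096 [[778.0, 146.0], [707.0, 190.0]]
43.3 0.1035 [[789.0, 145.0], [716.0, 191.0]]
3.2 0.096 [[778.0, 172.0], [706.0, 165.0]]
3.2 0.1035 [[789.0, 172.0], [716.0, 165.0]]
reddot [[740.92167933 135.76870926]]
[array([ 0.41684898, -0.07976715]), array([ 0.43865731, -0.21665661])] [ 0.42775315 -0.14821188] 99.05191749463978 0.13861575687744213
t 29.82 p [ 0.4602 -0.2105  0.2178] F [ 1.  -0.8 -0.3] w 0.036
x [-0.151  0.989 -0.006] y [0.988 0.151 0.013] z [ 0.014 -0.004 -1.   ] q6 [-0.43  0.25 -0.02  1.29  0.    0.99]
shift [ 0.0674 -0.0247  0.1571] rot [ 0.7  0.3 -0.4]
```

w11: the knob tip is seen at (777,147). The model gives (778,146) for red and fully down, so that is confirmed. The pen runs from (360,80) to (365,265), not moved. Grasping it.

```bash
python3 -m jog '[[[0.034,-0.012,0.05,0.7,0.3,-0.4],[0.034,-0.012,0.05,0,0,0],[0,0,0.05,0,0,0],[0,0,0,0,0,0]]]' 0.045; python3 -c "
from h import *
go(.4278,-.148,.002,99)"
```

```text
clock: 30.32
eef_pos: [0.4301, -0.1427, 0.0656]
tool_rot: [0.648, 0.762, 0.002, 0.003]
ft_force: [-0.6, -0.6, 0.6]
grip_width: 0.045
t 30.32 p [ 0.4301 -0.1427  0.0656] F [-0.6 -0.6  0.6] w 0.045
x [-0.161  0.987 -0.002] y [0.987 0.161 0.007] z [ 0.007 -0.001 -1.   ] q6 [-0.32  0.29 -0.39  0.88  0.    1.09]
shift [-0.0047 -0.0036  0.0636] rot [0.4 0.1 0.3]
```

```bash
python3 -m jog '[[[-0.004,-0.003,0.03,0.4,0,0.3],[0,0,0.027,0,0,0],[0,0,0.001,0,0,0]]]'; python3 -c "
from h import *
go(.4278,-.148,.002,99)"
```

```text
clock: 30.7
eef_pos: [0.4349, -0.1472, 0.012]
tool_rot: [0.648, 0.761, 0.001, 0.005]
ft_force: [-1.2, 1.0, -0.2]
grip_width: 0.0452
t 30.7 p [ 0.4349 -0.1472  0.012 ] F [-1.2  1.  -0.2] w 0.0452
x [-0.159  0.987 -0.006] y [0.987 0.159 0.009] z [ 0.01  -0.005 -1.   ] q6 [-0.33  0.38 -0.44  0.74 -0.    1.09]
shift [ 0.0004 -0.0072  0.0099] rot [0.5 0.3 0.1]
```

```bash
python3 -m jog '[[[0,-0.007,0.01,0.5,0.3,0],[0,-0.001,0.002,0,0,0],[0,-0.001,0.001,0,0,0]]]'; python3 -c "
from h import *
go(.4278,-.148,.002,99)"
```

```text
clock: 31.08
eef_pos: [0.4297, -0.1497, 0.0024]
tool_rot: [0.648, 0.761, 0.001, 0.003]
ft_force: [0.4, 0.5, 0.2]
grip_width: 0.0452
t 31.07 p [ 0.4297 -0.1497  0.0024] F [0.4 0.5 0.2] w 0.0452
x [-0.159  0.987 -0.004] y [0.987 0.159 0.006] z [ 0.007 -0.003 -1.   ] q6 [-0.33  0.39 -0.46  0.71 -0.    1.08]
shift [ 0.002  -0.0016  0.0004] rot [0.4 0.2 0.2]
```

```bash
python3 -m jog '[[[0.001,-0.001,0.001,0.4,0.2,0],[0,0,0.001,0,0,0],[0,0,0.001,0,0,0],[0,0,0.001,0,0,0],[0,0,0.001,0,0,0]]]' 0.0; python3 -c "
from h import *
go(.40,.04,.08,183.2)"
```

```text
clock: 31.7
eef_pos: [0.4292, -0.1491, 0.0018]
tool_rot: [0.648, 0.761, -0.0, 0.001]
ft_force: [-2.3, 0.5, 9.4]
grip_width: 0.0184
t 31.7 p [ 0.4292 -0.1491  0.0018] F [-2.3  0.5  9.4] w 0.0184
x [-0.159  0.987 -0.001] y [0.987 0.159 0.001] z [ 0.001 -0.001 -1.   ] q6 [-0.33  0.4  -0.46  0.72 -0.    1.08]
shift [ 0.1912  0.0014 -0.0785] rot [ -0.    0.1 -84. ]
```

```bash
python3 -m jog '[[[0,0,-0.04,0,0,0],[0,0,-0.04,0,0,0],[0.048,-0.004,0,0,0,0],[0.048,-0.004,0,0,0,0],[0.048,-0.004,0,0,0,0],[0.048,-0.004,0,0,0,0],[0,0,0,0,0,-10.5],[0,0,0,0,0,-10.5],[0,0,0,0,0,-10.5],[0,0,0,0,0,-10.5],[0,0,0,0,0,-10.5],[0,0,0,0,0,-10.5]]]';python3 -m jog '[[[0,0,0,0,0,-10.5],[0,0,0,0,0,-9],[0,0,0,0,0,0]]]'; python3 -c "
from h import *
go(.41,.043,.05,183.2)"
```

```text
clock: 33.2
eef_pos: [0.3827, 0.0445, 0.0861]
tool_rot: [0.146, 0.989, 0.001, 0.003]
ft_force: [0.2, -0.0, -0.5]
grip_width: 0.0187
clock: 33.58
eef_pos: [0.3824, 0.0445, 0.0863]
tool_rot: [-0.028, 1.0, 0.0, 0.003]
ft_force: [0.3, -0.2, -1.0]
grip_width: 0.0185
t 33.58 p [0.3824 0.0445 0.0863] F [ 0.3 -0.2 -1. ] w 0.0185
x [-0.998 -0.056 -0.005] y [-0.056  0.998 -0.   ] z [ 0.005  0.    -1.   ] q6 [ 0.12  0.15 -0.53  0.89 -0.    0.06]
shift [-0.0273 -0.003   0.0364] rot [-0.   0.3 -0. ]
```

```bash
python3 -m jog '[[[-0.013,-0.0015,0.03,0,0.3,0],[-0.013,-0.0015,0.03,0,0,0],[0,0,0.001,0,0,0]]]'; python3 - <<'E'
from h import *
go(.43,.0439,.023,183.2); snap('wrist','w12',scale=1.42)
E
```

```text
clock: 33.95
eef_pos: [0.4104, 0.0431, 0.0251]
tool_rot: [-0.024, 1.0, 0.0, 0.001]
ft_force: [-1.3, -0.7, -0.7]
grip_width: 0.0186
t 33.95 p [0.4104 0.0431 0.0251] F [-1.3 -0.7 -0.7] w 0.0186
x [-0.999 -0.048 -0.003] y [-0.048  0.999  0.   ] z [ 0.003  0.    -1.   ] q6 [ 0.1   0.29 -0.54  0.74  0.    0.06]
shift [-0.0196 -0.0002  0.0021] rot [ 0.   0.2 -0.5]
```

View pics/w12.png

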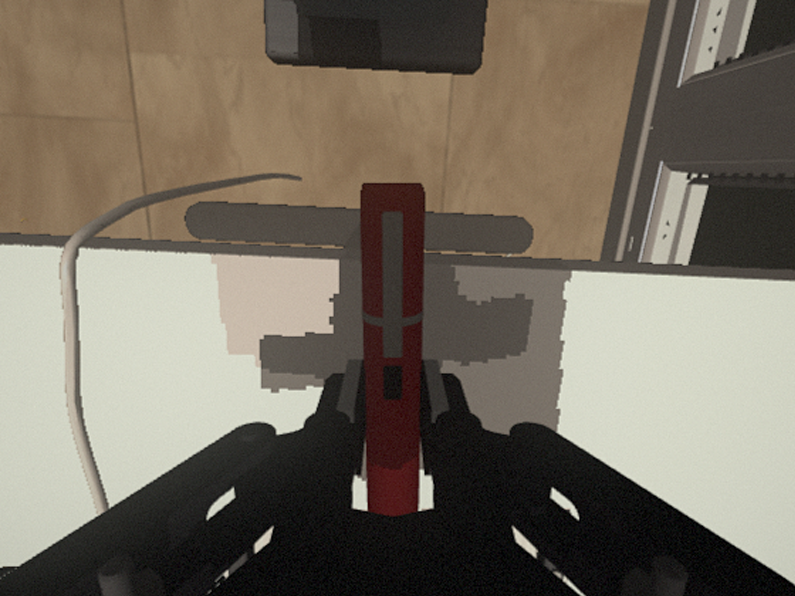

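w12: the pen is held straight along the lane at (393,350). Advancing in small steps and watching the force.

```bash
python3 -m jog '[[[-0.01,0,0.001,0,0.2,-0.4],[-0.008,0,0.001,0,0,0],[-0.004,0,0.001,0,0,0],[-0.002,0,0.001,0,0,0]]]'; python3 -m jog '[[[-0.003,0,0.001,0,0,0],[-0.003,0,0.001,0,0,0]]]';python3 -m jog '[[[-0.003,0,0.001,0,0,0],[-0.003,0,0.001,0,0,0]]]'; python3 -c "
from h import *
go(.44,.0445,.023,183.2)"
```

```text
clock: 34.5
eef_pos: [0.4376, 0.0449, 0.0249]
tool_rot: [-0.027, 1.0, 0.0, 0.003]
ft_force: [0.5, 0.2, 0.7]
grip_width: 0.0189
clock: 34.75
eef_pos: [0.4431, 0.0452, 0.0228]
tool_rot: [-0.027, 1.0, 0.0, 0.002]
ft_force: [-2.2, 0.8, 0.2]
grip_width: 0.0189
clock: 35.0
eef_pos: [0.4475, 0.0454, 0.0202]
tool_rot: [-0.027, 1.0, 0.0, 0.0]
ft_force: [-2.3, 0.0, 0.7]
grip_width: 0.0188
t 35.0 p [0.4475 0.0454 0.0202] F [-2.3  0.   0.7] w 0.0188
x [-0.999 -0.054 -0.   ] y [-0.054  0.999  0.001] z [ 0.     0.001 -1.   ] q6 [ 0.1   0.36 -0.45  0.76  0.    0.05]
shift [ 0.0076 -0.0005 -0.0028] rot [ 0.   0.  -0.1]
```

```bash
for i in 1 2 3; do python3 -m jog '[[[-0.004,0,-0.0005,0,0,0],[-0.004,0,0,0,0,0],[-0.004,0,0,0,0,0],[0,0,0,0,0,0]]]' | egrep -v 'clock|rot' | tr '\n' ' '; echo; done
```

```text
eef_pos: [0.4607, 0.0461, 0.0204] ft_force: [-1.1, 0.3, -0.2] grip_width: 0.0189 
eef_pos: [0.4738, 0.0467, 0.0209] ft_force: [0.0, -0.9, -0.4] grip_width: 0.0184 
eef_pos: [0.4866, 0.0474, 0.0215] ft_force: [-0.7, -0.1, -1.2] grip_width: 0.0188
```

```bash
for i in 1 2; do python3 -m jog '[[[-0.004,0,0,0,0,0],[-0.004,0,0,0,0,0],[-0.004,0,0,0,0,0],[0,0,0,0,0,0]]]' | egrep -v 'clock|rot' | tr '\n' ' '; echo; done; python3 -c "
from h import *
go(.51,.0485,.022,183.2)"
```

```text
eef_pos: [0.4994, 0.0481, 0.0215] ft_force: [-0.6, -0.8, -0.2] grip_width: 0.0186 
eef_pos: [0.5122, 0.0488, 0.0215] ft_force: [-0.7, -0.8, -0.7] grip_width: 0.0182 
t 37.5 p [0.5122 0.0488 0.0215] F [-0.7 -0.8 -0.7] w 0.0182
x [-0.999 -0.054 -0.001] y [-0.054  0.999  0.001] z [ 0.001  0.001 -1.   ] q6 [ 0.09  0.46 -0.28  0.84  0.    0.04]
shift [ 0.0022 -0.0002 -0.0005] rot [ 0.   0.  -0.1]
```

```bash
for i in 1 2 3 4; do python3 -m jog '[[[-0.003,0,0,0,0,0],[-0.002,0,0,0,0,0]]]' | egrep -v 'clock|rot' | tr '\n' ' '; echo; done
```

```text
eef_pos: [0.517, 0.0491, 0.0214] ft_force: [-1.6, -0.9, 0.5] grip_width: 0.0187 
eef_pos: [0.522, 0.0493, 0.0214] ft_force: [-2.3, 0.6, -0.1] grip_width: 0.0184 
eef_pos: [0.5273, 0.0496, 0.0213] ft_force: [-1.8, -0.7, -0.2] grip_width: 0.0187 
eef_pos: [0.5327, 0.0499, 0.0213] ft_force: [-0.6, -0.2, 0.2] grip_width: 0.0186
```

```bash
for i in 1 2 3; do python3 -m jog '[[[-0.002,0,0,0,0,0],[-0.002,0,0,0,0,0]]]' | egrep -v 'clock|rot' | tr '\n' ' '; echo; done
```

```text
eef_pos: [0.5369, 0.0501, 0.0213] ft_force: [-2.6, -0.5, 0.7] grip_width: 0.0186 
eef_pos: [0.5409, 0.0504, 0.0213] ft_force: [-2.1, -0.8, 0.8] grip_width: 0.0185 
eef_pos: [0.541, 0.0503, 0.0205] ft_force: [-7.5, -0.4, 3.1] grip_width: 0.0181
```

```bash
for i in 1 2; do python3 -m jog '[[[-0.002,0,0,0,0,0]]]' | egrep -v 'clock|rot' | tr '\n' ' '; echo; done; python3 -m jog '[[[0.006,0,0,0,0,0],[0.006,0,-0.001,0,0,0],[0.03,0,-0.005,0,0,0],[0,0,0,0,0,0]]]'; python3 -c "
from h import *
go(.429,-.149,.09,99)"
```

```text
eef_pos: [0.5409, 0.0503, 0.0201] ft_force: [-5.8, 0.3, 3.2] grip_width: 0.0186 
eef_pos: [0.5408, 0.0503, 0.0197] ft_force: [-7.2, -1.0, 3.2] grip_width: 0.0188 
clock: 40.0
eef_pos: [0.5007, 0.0482, 0.0271]
tool_rot: [-0.027, 1.0, 0.0, -0.006]
ft_force: [0.5, -0.2, -1.2]
grip_width: 0.0188
t 40.0 p [0.5007 0.0482 0.0271] F [ 0.5 -0.2 -1.2] w 0.0188
x [-0.998 -0.054  0.011] y [-0.054  0.999  0.001] z [-0.011 -0.    -1.   ] q6 [ 0.1   0.44 -0.29  0.85  0.    0.04]
shift [ 0.0829 -0.193  -0.0621] rot [-0.4 -0.5 84.1]
```

```bash
python3 -m jog '[[[0.03,0,-0.03,0,-0.5,0],[0.03,0,-0.03,0,0,0],[0.02,-0.048,0,0,0,0],[0,-0.048,0,0,0,0],[0,-0.048,0,0,0,0],[0,-0.049,0,0,0,0],[0,0,0,0,0,10.5],[0,0,0,0,0,10.5],[0,0,0,0,0,10.5],[0,0,0,0,0,10.5],[0,0,0,0,0,10.5],[0,0,0,0,0,10.5]]]'; python3 -m jog '[[[0,0,0,0,0,10.5],[0,0,0,0,0,10],[0,0,0,0,0,0]]]'; python3 -c "
from h import *
go(.429,-.149,.04,99)"
```

```text
clock: 41.5
eef_pos: [0.4485, -0.1598, 0.0955]
tool_rot: [0.507, 0.862, 0.005, 0.016]
ft_force: [-0.9, 1.3, -0.9]
grip_width: 0.0187
clock: 41.88
eef_pos: [0.4524, -0.1614, 0.097]
tool_rot: [0.655, 0.755, 0.009, 0.019]
ft_force: [0.5, -0.3, -0.8]
grip_width: 0.0184
t 41.88 p [ 0.4524 -0.1614  0.097 ] F [ 0.5 -0.3 -0.8] w 0.0184
x [-0.141  0.99  -0.017] y [0.989 0.141 0.038] z [ 0.04  -0.011 -0.999] q6 [-0.34  0.28 -0.32  0.93  0.    1.08]
shift [ 0.0165 -0.0236  0.0558] rot [ 2.2  1.  -0.9]
```

```bash
python3 -m jog '[[[0.016,-0.023,0.03,2.2,1,-0.9],[0,0,0.025,0,0,0],[0,0,0,0,0,0]]]'; python3 -c "
from h import *
go(.429,-.149,.0025,99)"
```

```text
clock: 42.25
eef_pos: [0.4316, -0.1501, 0.0413]
tool_rot: [0.646, 0.763, 0.001, 0.003]
ft_force: [-0.6, 0.5, -0.5]
grip_width: 0.0185
t 42.25 p [ 0.4316 -0.1501  0.0413] F [-0.6  0.5 -0.5] w 0.0185
x [-0.166  0.986 -0.003] y [0.986 0.166 0.005] z [ 0.005 -0.002 -1.   ] q6 [-0.33  0.34 -0.41  0.82  0.    1.07]
shift [ 0.0016 -0.0026  0.0387] rot [0.3 0.2 0.5]
```

```bash
python3 -m jog '[[[0.001,-0.003,0.018,0.3,0.2,0.5],[0,-0.001,0.016,0.3,0.1,0],[0,-0.001,0.004,0.3,0,0]]]'; python3 -c "
from h import *
go(.429,-.149,.0018,99)"
```

```text
clock: 42.62
eef_pos: [0.4302, -0.1514, 0.005]
tool_rot: [0.648, 0.762, -0.002, -0.001]
ft_force: [-0.4, -0.4, 0.3]
grip_width: 0.0183
t 42.62 p [ 0.4302 -0.1514  0.005 ] F [-0.4 -0.4  0.3] w 0.0183
x [-0.161  0.987 -0.001] y [ 0.987  0.161 -0.005] z [-0.005 -0.001 -1.   ] q6 [-0.34  0.4  -0.44  0.74 -0.    1.07]
shift [ 0.0025 -0.0008  0.0032] rot [-0.3  0.   0.3]
```

```bash
python3 -m jog '[[[0,0,0.003,-0.3,0,0],[0,0,0.002,0,0,0]]]'; python3 -m jog '[[[0,0,0,0,0,0],[0,0,0,0,0,0],[0,0,-0.03,0,0,0],[0,0,-0.05,0,0,0],[0,0,-0.05,0,0,0],[0,0,0,0,0,0]]]' 0.045; python3 -c "
from h import *
go(.654,-.106,.15,223.2)"
```

```text
clock: 42.88
eef_pos: [0.4309, -0.1516, 0.0017]
tool_rot: [0.647, 0.762, 0.0, 0.001]
ft_force: [-8.5, 1.8, 26.5]
grip_width: 0.019
clock: 43.62
eef_pos: [0.4317, -0.1519, 0.1367]
tool_rot: [0.647, 0.762, 0.001, 0.002]
ft_force: [0.3, 0.0, -0.2]
grip_width: 0.045
t 43.62 p [ 0.4317 -0.1519  0.1367] F [ 0.3  0.  -0.2] w 0.045
x [-0.163  0.987 -0.003] y [0.987 0.163 0.004] z [ 0.004 -0.002 -1.   ] q6 [-0.34  0.22 -0.28  1.07 -0.    1.07]
shift [ 0.0091  0.2269 -0.0124] rot [  -0.     0.3 -123.8]
```

```bash
python3 -m jog '[[[0.002,0.057,-0.004,0,0,0],[0.002,0.057,-0.004,0,0,0],[0.002,0.057,-0.004,0,0,0],[0.002,0.056,0,0,0,0],[0,0,0,0,0,-10.5],[0,0,0,0,0,-10.5],[0,0,0,0,0,-10.5],[0,0,0,0,0,-10.5],[0,0,0,0,0,-10.5],[0,0,0,0,0,-10.5],[0,0,0,0,0,-10.5],[0,0,0,0,0,-10.5]]]' 0.045; python3 -m jog '[[[0,0,0,0,0,-10.5],[0,0,0,0,0,-10.5],[0,0,0,0,0,-10.5],[0,0,0,0,0,-8],[0,0,0,0,0,0]]]'; python3 -c "
from h import *
go(.6545,-.106,.11,223.2)"
```

```text
clock: 45.12
eef_pos: [0.6518, -0.1035, 0.1242]
tool_rot: [-0.045, 0.999, 0.002, -0.013]
ft_force: [0.9, 0.4, 0.5]
grip_width: 0.0449
clock: 45.75
eef_pos: [0.6481, -0.1029, 0.1148]
tool_rot: [-0.387, 0.922, 0.01, -0.017]
ft_force: [0.3, 0.0, 0.6]
grip_width: 0.0446
t 45.75 p [ 0.6481 -0.1029  0.1148] F [0.3 0.  0.6] w 0.0446
x [-0.699 -0.714  0.024] y [-0.714  0.7    0.032] z [-0.039  0.005 -0.999] q6 [-0.16  0.65  0.33  1.29 -0.   -0.95]
shift [-0.0024 -0.0069  0.0045] rot [ 1.8 -1.4  2.4]
```

```bash
python3 -m jog '[[[-0.002,-0.007,0,1.8,-1.4,2],[0,0,0.001,0,0,0]]]'; python3 - <<'E'
from h import *
go(.6545,-.106,.0705,223.2); snap('wrist','w13')
c=np.load('pics/w13.npz')
A=np.radians(43.2); print([ (n,proj('w13',[p]).round(0).tolist()) for n,p in (('tip',[.6545+.022*np.cos(A),-.106+.022*np.sin(A),.096]),('mid',[.6545,-.106,.096]),('ydot',[.6912,-.1042,.05]),('bdot',[.6838,-.128,.05]))])
E
```

```text
clock: 46.0
eef_pos: [0.6537, -0.1063, 0.1112]
tool_rot: [-0.369, 0.929, 0.001, -0.001]
ft_force: [0.0, -0.4, 0.4]
grip_width: 0.045
t 46.0 p [ 0.6537 -0.1063  0.1112] F [ 0.  -0.4  0.4] w 0.045
x [-0.728 -0.686  0.001] y [-0.686  0.728  0.002] z [-0.002  0.001 -1.   ] q6 [-0.16  0.63  0.29  1.23  0.   -0.92]
shift [-0.0008 -0.0004  0.0407] rot [ 0.1 -0.1  0.1]
[('tip', [[275.0, 293.0]]), ('mid', [[275.0, 259.0]]), ('ydot', [[243.0, 266.0]]), ('bdot', [[225.0, 239.0]])]
```

```bash
python3 -m jog '[[[-0.001,-0.0005,0.02,0,0,0],[0,0,0.02,0,0,0],[0,0,0.001,0,0,0]]]'; python3 -m jog '[[[0,0,0,0,0,0],[0,0,0.001,0,0,0],[0,0,0.001,0,0,0]]]' 0.0; python3 -c "
from h import *
st()"
```

```text
clock: 46.42
eef_pos: [0.6542, -0.1054, 0.0684]
tool_rot: [-0.368, 0.93, 0.001, -0.002]
ft_force: [0.2, -0.0, 0.1]
grip_width: 0.0448
clock: 46.8
eef_pos: [0.655, -0.1056, 0.0688]
tool_rot: [-0.368, 0.93, 0.001, -0.001]
ft_force: [-2.9, 0.1, 2.8]
grip_width: 0.0131
t 46.8 p [ 0.655  -0.1056  0.0688] F [-2.9  0.1  2.8] w 0.0131
x [-0.729 -0.685  0.002] y [-0.685  0.729  0.003] z [-0.003  0.    -1.   ] q6 [-0.16  0.67  0.24  1.15 -0.   -0.91]
```

```bash
python3 -m jog '[[[0,0,-0.006,0,0,0],[0,0,-0.006,0,0,0],[0,0,-0.001,0,0,0],[0,0,0,0,0,0]]]'; python3 -c "
from h import *
st()"
```

```text
clock: 47.3
eef_pos: [0.6549, -0.1056, 0.0796]
tool_rot: [-0.368, 0.93, 0.001, -0.002]
ft_force: [2.7, -0.2, -8.0]
grip_width: 0.013
t 47.3 p [ 0.6549 -0.1056  0.0796] F [ 2.7 -0.2 -8. ] w 0.013
x [-0.729 -0.685  0.003] y [-0.685  0.729  0.004] z [-0.005  0.001 -1.   ] q6 [-0.16  0.66  0.26  1.17  0.   -0.91]
```

```bash
python3 -m jog '[[[0,0,-0.0003,0,0,8],[0,0,-0.0003,0,0,8],[0,0,-0.0003,0,0,8],[0,0,-0.0003,0,0,8],[0,0,-0.0003,0,0,8],[0,0,-0.0003,0,0,8],[0,0,-0.0003,0,0,8],[0,0,-0.0003,0,0,8],[0,0,-0.0003,0,0,8],[0,0,0,0,0,0]]]'; python3 -c "
from h import *
go(.655,-.1055,.08,143.1)"
```

```text
clock: 48.55
eef_pos: [0.655, -0.1048, 0.0775]
tool_rot: [0.268, 0.963, 0.0, -0.004]
ft_force: [1.5, -1.1, -7.1]
grip_width: 0.013
t 48.55 p [ 0.655  -0.1048  0.0775] F [ 1.5 -1.1 -7.1] w 0.013
x [-0.857  0.516  0.008] y [ 0.516  0.857 -0.001] z [-0.008  0.003 -1.   ] q6 [-0.16  0.66  0.26  1.17  0.    0.38]
shift [-0.0004 -0.0006 -0.0025] rot [-0.1 -0.5  5.8]
```

```bash
python3 -m jog '[[[0,0,-0.002,0,0,3],[0,0,-0.001,0,0,2.8],[0,0,0,0,0,0]]]'; python3 -c "
from h import *
go(.655,-.1055,.07,143.1)"
```

```text
clock: 48.92
eef_pos: [0.655, -0.1047, 0.0796]
tool_rot: [0.314, 0.949, 0.0, -0.004]
ft_force: [3.3, -0.6, -8.7]
grip_width: 0.0128
t 48.92 p [ 0.655  -0.1047  0.0796] F [ 3.3 -0.6 -8.7] w 0.0128
x [-0.803  0.596  0.009] y [ 0.596  0.803 -0.002] z [-0.008  0.003 -1.   ] q6 [-0.16  0.66  0.26  1.18  0.    0.48]
shift [-0.0005 -0.0006  0.0096] rot [-0.1 -0.5  0.3]
```

```bash
python3 -m jog '[[[0,0,0.005,0,0,0.3],[0,0,0.004,0,0,0],[0,0,0.002,0,0,0],[0,0,0.001,0,0,0]]]'; python3 -c "
from h import *
go(.655,-.1055,.069,143.1)"
```

```text
clock: 49.42
eef_pos: [0.6551, -0.1047, 0.0689]
tool_rot: [0.315, 0.949, 0.0, -0.004]
ft_force: [-1.9, 1.0, 2.1]
grip_width: 0.0131
t 49.42 p [ 0.6551 -0.1047  0.0689] F [-1.9  1.   2.1] w 0.0131
x [-0.801  0.598  0.007] y [ 0.598  0.802 -0.002] z [-0.007  0.003 -1.   ] q6 [-0.16  0.67  0.25  1.15  0.    0.48]
shift [-0.0004 -0.0007 -0.0001] rot [-0.1 -0.4  0.2]
```

```bash
python3 -m jog '[[[0,0,0,0,0,0],[0,0,0,0,0,0],[0,0,-0.02,0,0,0],[0,0,-0.03,0,0,0],[0,0,-0.03,0,0,0],[0,0,0,0,0,-10],[0,0,0,0,0,-10],[0,0,0,0,0,-10],[0,0,0,0,0,-10],[0,0,0,0,0,0]]]' 0.045; python3 - <<'E'
from h import *
go(.588,-.0675,.10,183.2); snap('wrist','w14',scale=1.42)
for a in (3.2,-36.9):
    A=np.radians(a); print(a,(proj('w14',[[.6548+.022*np.cos(A),-.1055+.022*np.sin(A),.096]])*1.42).round(0).tolist())
E
```

```text
clock: 50.68
eef_pos: [0.6576, -0.105, 0.1573]
tool_rot: [-0.039, 0.999, 0.001, 0.001]
ft_force: [0.3, -0.0, 0.0]
grip_width: 0.0452
t 50.67 p [ 0.6576 -0.105   0.1573] F [ 0.3 -0.   0. ] w 0.0452
x [-0.997 -0.079 -0.002] y [-0.079  0.997  0.002] z [ 0.002  0.002 -1.   ] q6 [-0.16  0.61  0.38  1.34  0.   -0.24]
shift [0.0665 0.0428 0.0573] rot [0.1 0.1 1.3]
3.2 [[391.0, 361.0]]
-36.9 [[364.0, 351.0]]
```

View pics/w14.png

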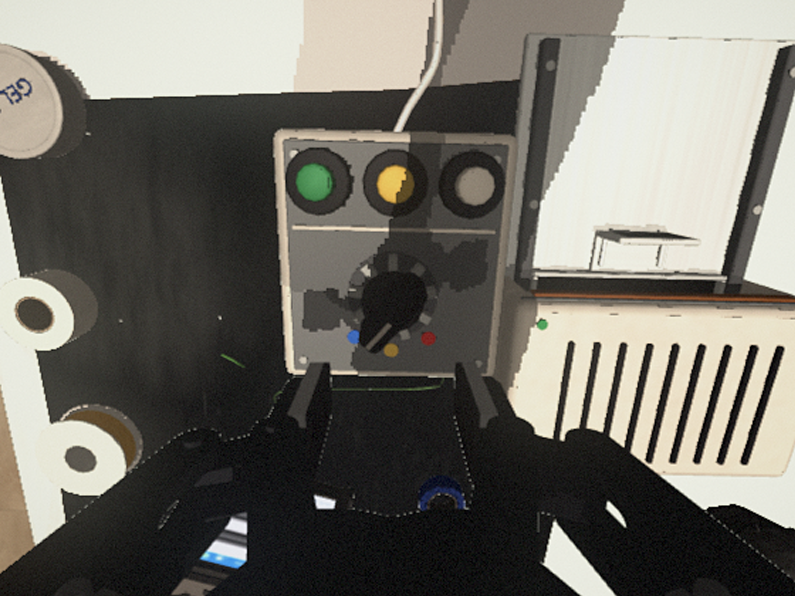

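w14: the pointer tip is at (366,350), against (364,351) predicted for blue and down. The tray is in the hood with only the push plate (645,240) outside. Keys: white (475,186), yellow (395,183), green (315,182).

```bash
python3 - <<'E'
from h import *
for u,v in((475,186),(395,183),(315,182)): print(ray('w14',u/1.42,v/1.42,.068).round(4))
E
python3 -m jog '[[[0.033,0.021,0.02,0,0,1.3],[0.033,0.021,0.02,0,0,0],[0,0,0,0,0,0],[0,0,0,0,0,0]]]' 0; python3 -c "
from h import *
go(.588,-.0675,.075,183.2)"
```

```text
[ 0.5864 -0.0672  0.068 ]
[ 0.5883 -0.1092  0.068 ]
[ 0.5911 -0.1509  0.068 ]
clock: 51.22
eef_pos: [0.5875, -0.0667, 0.1161]
tool_rot: [-0.022, 1.0, 0.001, 0.001]
ft_force: [0.3, 1.0, 0.4]
grip_width: -0.0001
t 51.23 p [ 0.5875 -0.0667  0.1161] F [0.3 1.  0.4] w -0.0001
x [-0.999 -0.044 -0.003] y [-0.044  0.999  0.002] z [ 0.003  0.002 -1.   ] q6 [-0.11  0.49  0.06  1.14  0.   -0.16]
shift [-0.0003 -0.0009  0.0411] rot [ 0.1  0.2 -0.7]
```

White first: go down to just above it, then press in small steps.

```bash
python3 -m jog '[[[0.001,-0.0005,0.02,0,0,-0.5],[0.001,0,0.02,0,0,0],[0,0,0,0,0,0]]]' | egrep 'pos|force'; for i in 1 2 3; do python3 -m jog '[[[0.0005,0,0.003,0,0,0],[0,0,0.002,0,0,0]]]' | egrep 'pos|force'; done
```

```text
eef_pos: [0.5922, -0.069, 0.079]
ft_force: [0.0, -0.4, -0.2]
eef_pos: [0.5947, -0.0698, 0.0762]
ft_force: [-0.2, -0.4, -0.2]
eef_pos: [0.5951, -0.0699, 0.072]
ft_force: [-1.6, 0.1, 1.6]
eef_pos: [0.5951, -0.0699, 0.0676]
ft_force: [-1.4, 0.6, 2.5]
```

```bash
python3 -m jog '[[[0.003,0.001,-0.006,0,0,0],[0.004,0.001,-0.003,0,0,0]]]' | egrep 'pos|force'; python3 -c "
from h import *
go(.5875,-.0673,.074,183.2)"
```

```text
eef_pos: [0.5878, -0.0682, 0.0767]
ft_force: [0.5, 0.1, 0.4]
t 52.6 p [ 0.5878 -0.0682  0.0767] F [0.5 0.1 0.4] w 0.0003
x [-0.999 -0.047 -0.022] y [-0.047  0.999 -0.002] z [ 0.022 -0.001 -1.   ] q6 [-0.12  0.51 -0.02  1.02  0.   -0.16]
shift [0.0003 0.001  0.0027] rot [-0.1  1.3 -0.5]
```

```bash
python3 -m jog '[[[0.001,0.001,0.003,0,1.3,-0.4],[0.001,0,0.003,0,0,0]]]' | egrep 'pos|force'; for i in 1 2 3; do python3 -m jog '[[[0.0005,0,0.003,0,0,0]]]' | egrep 'pos|force'; done; python3 -c "
from h import *
go(.5875,-.0673,.06,183.2)"
```

```text
eef_pos: [0.5855, -0.0671, 0.071]
ft_force: [1.0, 0.5, 1.7]
eef_pos: [0.5855, -0.0671, 0.0679]
ft_force: [1.0, -0.3, 2.4]
eef_pos: [0.5855, -0.0671, 0.0657]
ft_force: [-4.7, 0.8, 21.1]
eef_pos: [0.5856, -0.0672, 0.0656]
ft_force: [-7.4, 1.8, 25.8]
t 53.23 p [ 0.5856 -0.0672  0.0656] F [-7.4  1.8 25.8] w 0.0002
x [-0.998 -0.055 -0.003] y [-0.055  0.998 -0.002] z [ 0.003 -0.002 -1.   ] q6 [-0.11  0.53 -0.01  1.02 -0.   -0.17]
shift [-0.0019 -0.0002  0.0056] rot [-0.1  0.2 -0. ]
```

```bash
cat > f.py <<'E'
from h import *
F=[]
for i in range(4): bot.camera('wrist'); o=bot.get_obs(); F.append(o['ft_force'])
print(np.round(o['eef_pos'],4),np.mean(F,0).round(2))
E
python3 f.py; for i in 1 2 3 4 ; do python3 -m jog '[[[0,0,-0.002,0,0,0]]]' >/dev/null; python3 f.py; done
```

```text
[ 0.5856 -0.0672  0.0658] [-5.33  1.15 17.06]
[ 0.5857 -0.0672  0.0677] [-0.1   0.08  3.12]
[ 0.5856 -0.0672  0.0694] [ 0.58 -0.27  2.41]
[ 0.5856 -0.0672  0.0713] [0.44 0.35 1.61]
[ 0.5852 -0.0672  0.073 ] [-0.17 -0.37  0.46]
```

The force falls linearly, 3.1 to 1.6 N at 0.42 N/mm, back to first contact at z 0.072. That makes the full 6 mm stroke with 4 N at the bottom, so white was fully pressed. Yellow next.

```bash
python3 -m jog '[[[0,0,-0.012,0,0,0],[-0.001,-0.021,0,0,0,0],[0,-0.021,0,0,0,0],[0,0,0.001,0,0,0]]]' | egrep 'pos|force'; python3 -c "
from h import *
go(.5888,-.1093,.074,183.2)"
```

```text
eef_pos: [0.5887, -0.1126, 0.0852]
ft_force: [-0.3, -0.3, -1.0]
t 55.23 p [ 0.5887 -0.1126  0.0852] F [-0.3 -0.3 -1. ] w 0.0002
x [-0.999 -0.055 -0.002] y [-0.055  0.999 -0.003] z [ 0.003 -0.003 -1.   ] q6 [-0.19  0.53  0.04  1.08 -0.   -0.24]
shift [-0.0003  0.0033  0.0112] rot [-0.2  0.1 -0.1]
```

```bash
python3 -m jog '[[[0,0.003,0.006,0,0,0],[0.001,0,0.006,0,0,0],[0.001,0,0.004,0,0,0]]]' | egrep 'pos|force';  for i in 1 2 3; do python3 -m jog '[[[0.0005,0,0.003,0,0,0]]]' | egrep 'pos|force'; done
```

```text
eef_pos: [0.5868, -0.1099, 0.0681]
ft_force: [2.8, -1.7, 2.3]
eef_pos: [0.5869, -0.1099, 0.0658]
ft_force: [-4.2, -0.6, 19.5]
eef_pos: [0.587, -0.1099, 0.0657]
ft_force: [-7.3, 1.3, 24.9]
eef_pos: [0.5869, -0.1099, 0.0658]
ft_force: [-5.1, 0.5, 17.5]
```

Yellow stopped hard at 0.0657, the same bottom height as white. Now green.

```bash
python3 -m jog '[[[0,0,-0.012,0,0,0],[0,0,-0.008,0,0,0],[-0.001,-0.02,0,0,0,0],[0,-0.019,0,0,0,0],[0,0,0.001,0,0,0]]]' | egrep 'pos|force'; python3 -c "
from h import *
go(.591,-.1512,.074,183.2)"
```

```text
eef_pos: [0.5892, -0.1507, 0.0851]
ft_force: [-0.2, 0.1, -1.1]
t 56.6 p [ 0.5892 -0.1507  0.0851] F [-0.2  0.1 -1.1] w 0.0002
x [-0.998 -0.056 -0.008] y [-0.056  0.998 -0.005] z [ 0.008 -0.005 -1.   ] q6 [-0.25  0.54  0.06  1.08 -0.   -0.31]
shift [-0.0017 -0.0005  0.0111] rot [-0.3  0.4  0. ]
```

```bash
python3 -m jog '[[[-0.001,0,0.006,0,0.4,0],[0,0,0.006,0,0,0],[0,0,0.004,0,0,0]]]' | egrep 'pos|force';  for i in 1 2 3; do python3 -m jog '[[[0.0005,0,0.003,0,0,0]]]' | egrep 'pos|force'; done
```

```text
eef_pos: [0.5898, -0.151, 0.0671]
ft_force: [-0.0, -0.5, 3.4]
eef_pos: [0.5899, -0.1511, 0.0657]
ft_force: [-5.8, 0.7, 19.9]
eef_pos: [0.5899, -0.1511, 0.0657]
ft_force: [-6.9, 1.0, 19.3]
eef_pos: [0.5899, -0.1511, 0.0659]
ft_force: [-5.0, 1.1, 15.8]
```

```bash
python3 -m jog '[[[0,0,-0.02,0,0,0],[0.03,0,-0.04,0,0,0],[0.03,0,-0.05,0,0,0],[0,0,-0.04,0,0,0],[0,0,0,0,0,0]]]' | egrep 'clock|pos|force'; python3 - <<'E'
from h import *
st(); snap('wrist','w15',scale=1.42); seg('w15','red',[.43,-.148])
Y=np.radians(3.2)
for n,u,v,z in(('lipnear',630,276,.018),('platetop',650,231,.042)):
    d=ray('w14',u/1.42,v/1.42,z)[:2]-[.6423,.0558]; print(n,d[0]*np.cos(Y)+d[1]*np.sin(Y))
E
```

```text
clock: 57.98
eef_pos: [0.5266, -0.1509, 0.2191]
ft_force: [1.0, -0.1, -0.2]
t 57.98 p [ 0.5266 -0.1509  0.2191] F [ 1.  -0.1 -0.2] w 0.0
x [-0.998 -0.06  -0.004] y [-0.06   0.998 -0.006] z [ 0.004 -0.006 -1.   ] q6 [-0.28  0.34  0.1   1.33 -0.   -0.34]
w15 red [260  92  38  21 442] c [ 0.4328 -0.1536] ang 100.0 sd [ 6.2 11.8] mid [ 0.1 -1.6]
lipnear -0.004516725558764969
platetop -0.0381389421205066
```

View pics/w15.png

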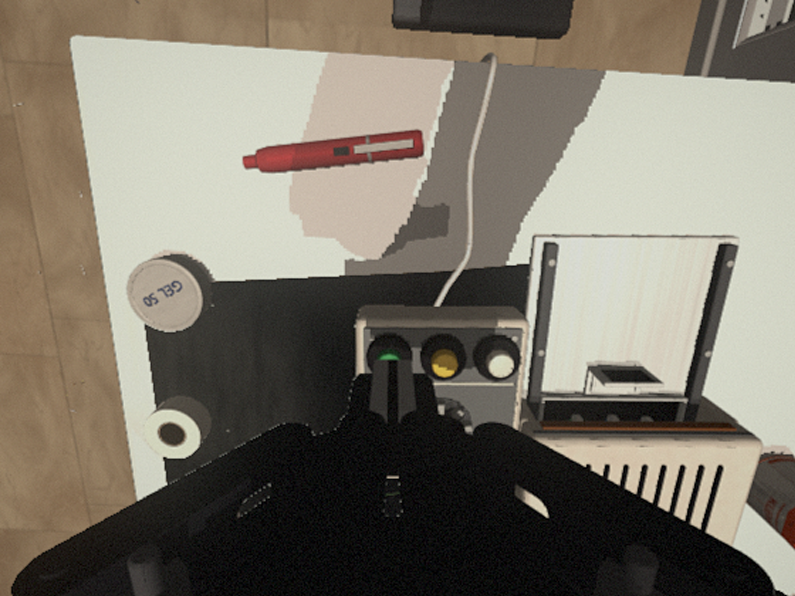

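w15: the pen lies on the table from (245,160) to (422,143). The tray is home with its plate at (625,378), three adapters show under the hood edge at y≈418, and the gripper is clear.

```bash
python3 -c "
from h import *
print(bot.job_done())"
```

```text
the job is handed in; nothing more can be done
None
```

The job is done and handed in at about 58 s of robot time (limit 208 s). No verdict was reported back.

- **Lockout:** I pulled the selector up, turned it to red and let it drop before anything went into the tray. A later picture put the pointer tip within a pixel or two of where red and fully down should be.
- **Adapters:** I found three on the table, two blue and one green. All three now lie in the tray with their length along the lane; the last picture shows them under the hood edge.
- **Tray:** I pushed it with the end of the pen in 2–5 mm steps. It stopped after about 100 mm, the force rose from about 2 N to 7 N, and two more taps did not move it. The near lip measures about 4.5 mm outside the hood front, which fits the stop. The pen is back on the table about where it lay.
- **Cure and keys:** The selector is on blue, and its height and picture both match fully down. White, yellow and green were pressed in that order. Each stopped hard at the same height; on white the force curve confirmed the full 6 mm stroke at 4 N.

**What went less smoothly:**
- My first grasp missed and nudged one blue adapter about 1 cm before I re-aimed.
- White was first touched off-centre before its full press.
- Laying the pen down reached 26 N at the wrist, under the limits.
- I viewed 18 pictures against the budget of 14, more than the one or two extra allowed.

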